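# Put the inks and the solvent away

## Robot

A 6-joint arm with a two-finger parallel gripper is mounted at the origin on a cart in front of the work surface, level with it; the furniture and walls round the work are solid. World frame = base frame: x ahead of the robot, y to its left, z up, the work surface at z = 0. Lengths are in mm, angles in rad, forces in N, time in s.
With the tool pointing down it reaches from about 275 to 1000 mm from the base axis. Payload 8.4 kg.
Tool frame: the origin (TCP) lies midway between the tips of the shut fingers; the grasp point (between the pads) lies 19 mm behind it; z points along the fingers, y is the line along which they close (so a half turn about z gives the same grasp; the last joint's range is limited). The gripper opens to 85 mm and grips with 20 to 120 N. Pads are 22 mm wide; open, the fingers measure 114 mm over their backs; the gripper's body (76 mm by 85 mm) begins 54 mm behind the grasp point. The pads swing forward as they close: fully open they stand 13 mm farther back than shut.
Start: joints at [-1.126, 0.353, 1.633, -0, 1.155, -0.002], TCP at [270.05, -563.649, 196.181] pointing down, gripper open.
Joint ranges: [-2.63, 2.63], [-0.92, 2.1], [0.06, 2.66], [-1.3, 4.44], [0, 2.69], [-3.02, 3.02]. Speed limits (rad/s): [2.22, 2.22, 2.79, 3.14, 3.14, 3.14].

## Interface

Orientations are given as [roll, pitch, yaw] about the fixed x, y, z axes, in that order (R = Rz(yaw) Ry(pitch) Rx(roll)).
In Python, from rig import telemetry, optics, r gives the robot as it stands.
- The arm moves only by the tool play_rows, never from a script. Its arguments are lists of equal length, an entry for each row: "dp": the shift along the tool's x, y, z in units of 40 mm (1.0 is 40 mm), a list of three; "rot": the turn, a rotation vector about the tool's x, y, z in units of 6 degrees (1.0 is 6 degrees), a list of three. In form: {"dp": [[tx, ty, tz], ...], "rot": [[ax, ay, az], ...]}. A call has 1 to 5 rows; each row is the pose to reach, as a shift and turn from the pose commanded when the call began, along the tool's axes at that moment; what a row does not reach only later rows make up. A row lasts 1/12 s, in which the tool goes at most 41.7 mm and 7.16 degrees, less where a joint would pass 70% of its speed; a pose out of reach is approached as far as the arm can. A call with a gripper value outside its range is refused whole. "fingers" is the opening, from 0 (shut) to 1 (fully open), set as the call begins (left out, the last holds). The fingers move at their own pace and stop on an object; "grip_force" is the grip in N (left out, the last holds). Time passes only in rows, so rows that repeat a pose let the fingers close. It gives the time, the measured TCP pose, the force, the opening and the grip force at its end, in the units of the state.
- telemetry.sense(): the state, without advancing time (a new reading comes with each control period).
- optics.grab_frame(name): name is "side" or "top"; returns a dict with "color" (480x640x3 uint8, red, green, blue), "mtx" (3x3 intrinsics, pixels), "R" (3x3) and "t" (3): a world point X has camera coordinates R X + t. Camera axes: x right, y down, z forward; pixel columns grow to the right and rows downward; lengths in mm; the calibration is good to about 2 mm. A picture is of the moment at which its call begins. There is no depth.
- r.sign_off(): hands the job in; it is judged then, once.
The state is a dict: "clock": time; "qpos": joint angles; "qvel": joint speeds; "joint_efforts": joint torques, N m; "eef_pos": TCP position; "tcp_rot": TCP orientation; "contact_force": force on the tool from outside, world axes, zero at the start; "wrist_torque": the same for the moment, N m; "opening": opening from 0.0 (shut) to 1.0 (fully open); "grasp_force": force on a finger pad.
Only numpy, scipy, OpenCV 4.12 (cv2) and the standard library are available. Lean on these libraries where they do the work, as an engineer would, in place of code of your own. Each camera call takes 0.05 s, during which the arm holds its last target. There are 200 camera calls.

## Task

Put the inks and the solvent away: load both tins, lids up, into the green sloped flow lane so that they roll down on its wheels, the black-lidded tin lowest and fully home against the stop and the yellow-lidded one touching it from behind; lay the ink tube flat inside the rim of the blue tray, along its length either way round, and stand the red solvent can that is on the glass top flat inside the red tray. Keep the solvent can upright all the time, and leave the glass jar and the roll of masking tape where they are.

Things in the scene. Friction and masses are not known exactly. Their poses are not given: they have to be found in the camera images.
- black_tin_mid (a point): Ink tin with a black lid, speckled yellow and red on its side: upright cylinder, 68 mm across the body (about 70 over the rims), 57 mm high over the body, up to 61 with the lid's rim. The point is on its axis 29 mm above its underside; z is up out of the lid.
- yellow_tin_mid (a point): Ink tin with a yellow lid, speckled black and green on its side: upright cylinder, 68 mm across the body (about 70 over the rims), 59 mm high over the body, up to 63 with the lid's rim. The point is on its axis 30 mm above its underside; z is up out of the lid.
- solvent_mid (a point): Red oblong solvent can with a black screw cap, standing upright: 40 mm along its x, 66 mm along its y; the body is about 129 mm high, with the cap 144 mm. The point is at its centre, 72 mm above its underside; z is up. Grip it across the 40 mm. (Another such can by the wall, far left, is no part of this.)
- tube_mid (a point): Red and green speckled aluminium ink tube with a pale cap, lying flat: 127 mm long along its x (cap at +x, flat crimped end at -x), at most 43 mm wide along its y, 30 mm high. The point is mid-length and mid-width, 15 mm above its underside; z is up. Grip it across its width near this point.
- flow_lane: Fixed sloped lane of free-running wheels for two tins: green rails and stop. Origin on the worktop under its middle; x uphill, away from the robot; y across; z up. The wheel tops rise 10 degrees: height 36 mm + 0.176 x, from the stop at x -100 to the open end at x +100 mm. 76 mm between the rails, which are 4 mm thick and stand 12 mm above the wheels. A released tin rolls down by itself.
- can_tray: Fixed red oblong pan for the solvent can, outside 64 mm along x and 90 mm along y, inside 56 by 82 mm; its floor is 4 mm and its rim 14 mm above the worktop. Origin on the worktop under its centre; z up.
- tube_tray: Fixed blue tray with a white inlay for the ink tube, outside 164 mm along x and 72 mm along y, inside the rim 152 by 60 mm; its floor is 4 mm and its rim 12 mm above the worktop; the rim is missing along the middle 88 mm of both long sides, to leave room for fingers. Origin on the worktop under its centre; z up.
- tape: Bystander, to be left alone: roll of cream masking tape lying flat, 104 mm across, 25 mm high. Origin at the centre of its underside.
- jar: Bystander, to be left alone: glass jar, violet inside, 66 mm across, 82 mm high. Origin at the centre of its underside.
- lane_stop (a point): Middle of the lane's stop (green plate at its low end, 32 mm high above the wheels), where its inner face meets the plane of the wheel tops; axes as the lane's. A tin fully home against the stop has its point 28 mm uphill (x) and 34 mm above this; one touching it from behind 95 mm uphill and 47 mm above. Mind the ink guns on the wall: above z = 0.4 m they reach out to x = 0.67 m.
Mind the look-alikes: they are no part of the job. What is meant by the can_tray is not pink, and is the larger of those in its own colour.

How it is judged (in metres and radians):
At the end, for the whole second after the job is handed in: Black tin at the stop, yellow tin behind it (each within 12 mm of home per axis, lean < 0.35 rad); can flat in red tray (12 mm, height 6 mm, tilt < 0.1 rad); tube flat in blue tray (15 mm along, 12 mm across, height 6 mm, tilt < 0.15 rad, within 0.25 rad of its length); all at rest (x of black_tin_mid in the frame of flow_lane between -0.084 and -0.06 m and y of black_tin_mid in the frame of flow_lane between -0.012 and 0.012 m and z of black_tin_mid in the frame of flow_lane between 0.0408 and 0.0648 m and angle between each of black_tin_mid, yellow_tin_mid's own z axis and vertical below 0.35 rad and linear speed of each of black_tin, yellow_tin, solvent, tube below 0.02 m/s and x of yellow_tin_mid in the frame of flow_lane between -0.0172 and 0.0068 m and y of yellow_tin_mid in the frame of flow_lane between -0.012 and 0.012 m and z of yellow_tin_mid in the frame of flow_lane between 0.0535 and 0.0775 m and x of solvent_mid in the frame of can_tray between -0.012 and 0.012 m and y of solvent_mid in the frame of can_tray between -0.012 and 0.012 m and z of solvent_mid in the frame of can_tray between 0.07 and 0.082 m and angle between solvent_mid's own z axis and vertical below 0.1 rad and x of tube_mid in the frame of tube_tray between -0.015 and 0.015 m and y of tube_mid in the frame of tube_tray between -0.012 and 0.012 m and z of tube_mid in the frame of tube_tray between 0.013 and 0.025 m and angle between tube_mid's own z axis and vertical below 0.15 rad and angle between the x axis of tube_mid and the x axis of tube_tray, either way round below 0.25 rad); the robot touches nothing.
It fails at once if the solvent can is tipped more than 0.5 rad (angle between solvent_mid's own z axis and vertical above 0.5 rad).
It fails at once if the tape roll is moved more than 25 mm (distance of tape from where it was at the start of the episode above 0.025 m).
It fails at once if the jar is moved more than 25 mm (distance of jar from where it was at the start of the episode above 0.025 m).
It also fails if it takes over 134 s, if anything falls off the work surface, if the arm or the gripper's body presses on something with over 40 N, if the wrist force passes 120 N, or if a joint passes its speed limit or range.

## Working session

There is one attempt and no reset: what is moved stays moved. The work goes in short steps, Python scripts to look and compute and a tool call to move; the robot and the scene stay as the last step left them, time stands still between calls to the robot, and variables do not carry over. Pictures are saved under pics/ and viewed, at most 14 in all, crops included, and the job is handed in when it is done.

Besides the shell and the picture viewer there is one more tool, called after ">>>" as name(argument=value, ...), one argument or row to a line, values as JSON. play_rows: Moves the arm, as the interface text tells. Its arguments: {"type":"object","properties":{"dp":{"type":"array"},"rot":{"type":"array"},"fingers":{"type":"number"},"grip_force":{"type":"number"}},"required":["dp","rot"]}

```bash
ls; mkdir -p pics; python3 - <<'E'
from rig import telemetry, optics, r
import cv2
for n in("top","side"):
    f=optics.grab_frame(n); cv2.imwrite(f"pics/{n}0.png",f["color"][:,:,::-1]); print(n,f["mtx"].tolist(),f["R"].round(3).tolist(),f["t"].round(1).tolist())
print(telemetry.sense())
E
```

```text
pics
top [[607.3624274363863, 0.0, 318.48006892587017], [0.0, 607.3624274363863, 230.95877833573783], [0.0, 0.0, 1.0]] [[0.029, -0.999, 0.018], [-0.982, -0.031, -0.185], [0.185, -0.012, -0.983]] [-27.9, 529.3, 1614.6]
side [[466.1838823063319, 0.0, 323.1690001938295], [0.0, 466.1838823063319, 238.2188399169669], [0.0, 0.0, 1.0]] [[-0.822, -0.57, 0.01], [-0.232, 0.317, -0.92], [0.521, -0.758, -0.393]] [445.9, 201.5, 915.7]
{'clock': 0.1, 'qpos': array([-1.12641050e+00,  3.53585399e-01,  1.63404557e+00, -8.40679135e-06,
        1.15519957e+00, -2.41465254e-03]), 'qvel': array([ 4.24843650e-04, -1.42902298e-03, -2.00358692e-03,  5.79538329e-05,
       -4.86253486e-04, -1.35596071e-03]), 'joint_efforts': array([ 1.62780721e-04, -6.06358480e+01, -3.42817068e+01, -3.89121533e-05,
        3.96084521e-03, -2.01094377e-05]), 'eef_pos': array([ 269.84164793, -563.23380405,  195.5387875 ]), 'tcp_rot': array([-3.14035475e+00,  4.69787763e-06,  4.46803879e-01]), 'contact_force': array([-0.01219318,  0.3436323 , -0.30737556]), 'wrist_torque': array([-0.02554794, -0.04025685,  0.02274594]), 'grasp_force': 0.0, 'opening': 1.0002303310675709}
```

View pics/top0.png

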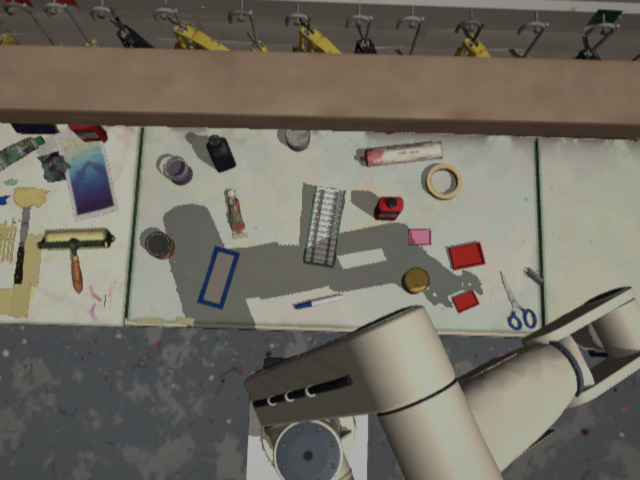

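View pics/side0.png

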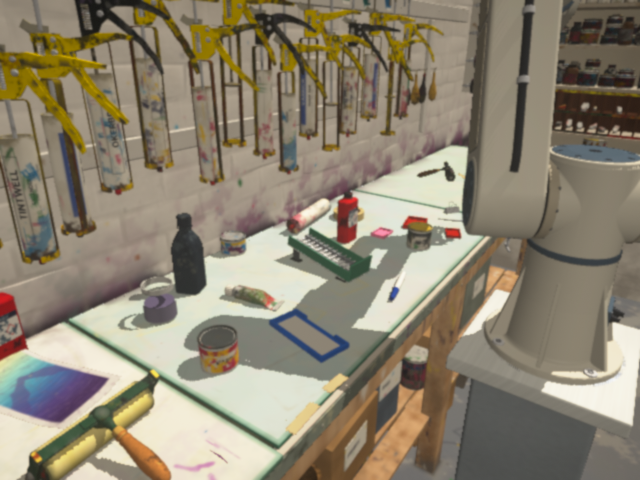

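The view from the top shows:
- **Tins:** the dark-lidded tin is at (160,244) and the yellow-lidded tin at (416,280). A grey tin at (298,138) is a look-alike.
- **Tubes:** the red/green tube is at (234,212). The long tube at (400,155) is a look-alike.
- **Red can:** it is at (389,208).
- **Red trays:** the larger is at (466,256), the smaller at (464,301), and a pink one is at (419,237).
- **Blue tray and lane:** the tray is at (220,277) and the lane at (324,226).

I'll confirm these in enlarged crops and measure them.

```bash
cat > h.py <<'E'
import numpy as np, cv2
def ray(f,u,v):
    K,R,t=map(np.array,(f["mtx"],f["R"],f["t"]))
    d=R.T@np.linalg.solve(K,[u,v,1.]); return -R.T@t,d
def plane(f,u,v,z):
    c,d=ray(f,u,v); return c+d*(z-c[2])/d[2]
def proj(f,X):
    p=f["mtx"]@(f["R"]@np.array(X,float)+f["t"]); return p[:2]/p[2]
def blob(f,lo,hi,box):
    "largest blob of an HSV range in box x0,y0,x1,y1: contour in full-picture pixels"
    x0,y0,x1,y1=box; hsv=cv2.cvtColor(np.ascontiguousarray(f["color"][y0:y1,x0:x1]),cv2.COLOR_RGB2HSV)
    m=cv2.inRange(hsv,lo,hi)
    if lo[0]<5: m|=cv2.inRange(hsv,(170,lo[1],lo[2]),(180,255,255))
    cs,_=cv2.findContours(m,cv2.RETR_EXTERNAL,cv2.CHAIN_APPROX_NONE,offset=(x0,y0))
    return max(cs,key=cv2.contourArea)
def rect(f,c,z):
    "min area rect of a contour cast on plane z: centre, sides, angle deg of first side"
    P=np.array([plane(f,u,v,z)[:2] for u,v in c[:,0]],np.float32)
    (cx,cy),(w,h),a=cv2.minAreaRect(P); return [round(float(x),1) for x in(cx,cy,w,h,a)]
E
python3 - <<'E'
from rig import optics
from h import *
t=optics.grab_frame("top"); s=optics.grab_frame("side")
tiles=[(t,160,244,24),(t,416,280,24),(t,234,212,32),(t,324,226,48),(t,220,277,40),(t,464,270,48),(t,389,208,24),(s,218,350,32),(s,420,235,24),(s,255,297,32),(s,330,255,48),(s,415,228,60)]
out=[]
for f,u,v,h in tiles:
    im=cv2.resize(f["color"][v-h:v+h,u-h:u+h],(200,200),interpolation=cv2.INTER_CUBIC)
    out.append(cv2.putText(im,f"{u-h},{v-h} {2*h}",(3,12),0,.4,(255,0,255),1))
cv2.imwrite("pics/crop1.png",np.vstack([np.hstack(out[i:i+4]) for i in(0,4,8)])[:,:,::-1])
c=blob(t,(105,120,40),(125,255,255),(180,230,260,320)); print("blue",rect(t,c,12),rect(t,c,6))
c=blob(t,(0,120,60),(6,255,255),(440,235,495,275)); print("redbig",rect(t,c,14))
c=blob(t,(0,120,60),(6,255,255),(440,285,495,320)); print("redsmall",rect(t,c,14))
c=blob(t,(0,120,60),(6,255,255),(365,185,415,230)); print("can",rect(t,c,129))
c=blob(t,(15,90,50),(32,255,255),(395,260,440,300)); print("yellow",rect(t,c,62))
c=blob(t,(40,60,20),(95,255,255),(290,175,360,275)); print("lane",rect(t,c,50))
E
```

```text
blue [399.2, 260.3, 71.3, 160.9, 76.0] [399.8, 261.2, 71.5, 161.5, 76.0]
redbig [480.4, -426.9, 61.9, 90.7, 13.1]
redsmall [354.3, -422.1, 41.9, 61.0, 24.4]
can [590.4, -197.2, 64.0, 41.4, 88.2]
yellow [402.1, -278.9, 64.6, 67.6, 1.8]
lane [512.6, -22.8, 82.6, 152.9, 82.5]
```

View pics/crop1.png

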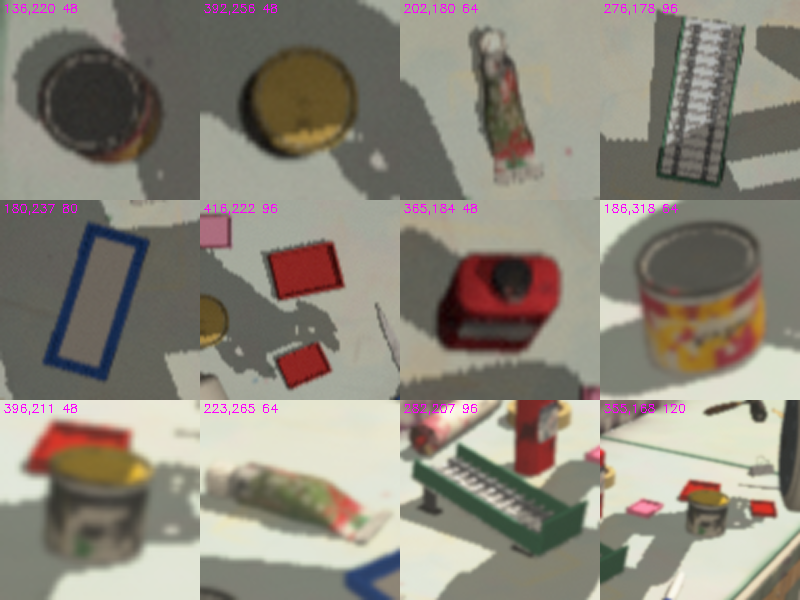

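The crop confirms the targets: the dark lid at (159,244) with yellow/red sides, the yellow lid at (416,280), the tube cap at (232,190) with its crimp at (240,237), and the larger red tray at (466,256). Next I'll get numbers for these.

```bash
python3 - <<'E'
from rig import optics
from h import *
t=optics.grab_frame("top"); s=optics.grab_frame("side")
def P(u,v,z,f=t): return plane(f,u,v,z).round(1)[:2]
print("black",P(158.8,244,61), "side", P(218.5,340-0.5,61,s))
print("blk side ellipse centre", P(186+ (700-600)*.32,318+(258-200)*.32,61,s))
print("yellow",P(392+105*.24,256+100*.24,63), "side",P(396+99*.24,211+66*.24,63,s))
a,b=plane(t,231.8,189.6,15),plane(t,240.4,237,8); print("tube",a,b,(a+b)/2,np.degrees(np.arctan2(*(a-b)[1::-1])),np.linalg.norm(a-b))
a,b=plane(s,223+8*.64/2,265+72*.32,15),plane(s,223+175*.32,265+125*.32,8); print("tube side",a,b,(a+b)/2)
L=[P(303.8,263,48),P(334.6,267,48),P(315.8,185.2,66),P(346,190,66)]; lo=(L[0]+L[1])/2; hi=(L[2]+L[3])/2
print("lane",L,lo,hi,(lo+hi)/2,np.linalg.norm(hi-lo),np.degrees(np.arctan2(*(hi-lo)[::-1])))
# side view lane: stop outer corners/high end
for n,(x,y),z in [("stop L top",(415,462),0),]: pass
hsv=cv2.cvtColor(t["color"],cv2.COLOR_RGB2HSV)
pts=lambda px,o,k:[(o[0]+x*k,o[1]+y*k) for x,y in px]
can=pts([(62,55),(158,55),(140,118),(40,118)],(365,184),.24); print("can top",[P(u,v,129) for u,v in can])
tr=pts([(70,52),(132,42),(143,85),(80,98)],(416,222),.48); q=np.array([P(u,v,14) for u,v in tr]); print("redtray",q,q.mean(0))
bt=pts([(88,24),(148,40),(105,178),(45,162)],(180,237),.4); q=np.array([P(u,v,12) for u,v in bt]); print("blue",q,q.mean(0))
E
```

```text
black [478.2 417.8] side [463.9 432.1]
blk side ellipse centre [471.  426.5]
yellow [ 401.9 -280.5] side [ 397.8 -261.5]
tube [647.51323811 236.02638459  15.        ] [513.56555634 205.48212369   8.        ] [580.53939723 220.75425414  11.5       ] 12.845586310158232 137.56428797243194
tube side [647.66712957 240.04206225  15.        ] [508.94158863 217.0818781    8.        ] [578.3043591  228.56197018  11.5       ]
lane [array([440.5,  25.4]), array([432.1, -58.5]), array([654.6,  -0.7]), array([643.8, -84.1])] [436.3  -16.55] [649.2 -42.4] [542.75  -29.475] 214.46359248133476 -6.922880606722757
can top [array([ 610.7, -170.3]), array([ 612.7, -231.3]), array([ 571.5, -220. ]), array([ 569.4, -156.9])]
redtray [[ 502.8 -380.2]
 [ 519.1 -464.1]
 [ 461.2 -477.7]
 [ 441.1 -392.9]] [ 481.05  -428.725]
blue [[483.6 273.5]
 [467.7 206. ]
 [314.1 244.8]
 [329.5 311.2]] [398.725 258.875]
```

>>> play_rows(
  dp=[
    [0,0,0],
    [0,0,0],
    [0,0,0],
    [0,0,0],
    [0,0,0],
  ],
  rot=[
    [0,0,5],
    [0,0,5],
    [0,0,5],
    [0,0,5],
    [0,0,5],
  ],
  fingers=1,
  grip_force=40,
)

```text
clock: 0.72
eef_pos: [270.0, -563.6, 196.1]
tcp_rot: [-3.141, 0.0, -0.083]
contact_force: [-0.5, -0.4, 0.1]
opening: 1.001
grasp_force: 0.0
```

```bash
python3 - <<'E'
from rig import optics
from h import *
t=optics.grab_frame("top"); s=optics.grab_frame("side")
out=[]
for f,u,v,h in [(t,389,208,20),(t,325,228,50),(s,347,218,32),(s,330,255,46)]:
    sc=400/(2*h); im=cv2.resize(f["color"][v-h:v+h,u-h:u+h],(400,300) if 0 else (400,400),interpolation=cv2.INTER_CUBIC)
    out.append(cv2.putText(im,f"{u-h},{v-h} x{sc:.2f}",(3,12),0,.4,(255,0,255),1)[:300] if 0 else im)
im=np.vstack([np.hstack(out[:2]),np.hstack(out[2:])])
cv2.imwrite("pics/crop2.png",cv2.resize(im,(600,600))[:,:,::-1])
E
```

```text
(no output)
```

View pics/crop2.png

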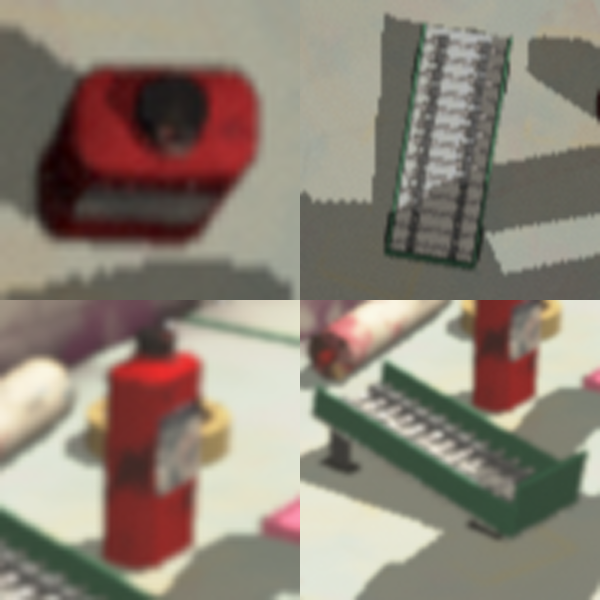

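The crop shows the can's top face centred at (391,204), square to the world axes. The lane rails run from (317,186)/(345,190) down to (304,263)/(333,267), which gives a yaw of about -7 degrees. I'm moving to the black tin first.

>>> play_rows(
  dp=[
    [0.63,-5,0],
    [0.63,-5,0],
    [0.63,-5,0],
    [0.63,-5,0],
    [0.63,-5,0],
  ],
  rot=[
    [0,0,0],
    [0,0,0],
    [0,0,0],
    [0,0,0],
    [0,0,0],
  ],
)

```text
clock: 1.23
eef_pos: [310.3, -363.6, 196.0]
tcp_rot: [-3.141, 0.0, -0.073]
contact_force: [-0.4, 0.0, 0.4]
opening: 1.005
grasp_force: 0.0
```

>>> play_rows(
  dp=[
    [0.63,-5,0],
    [0.63,-5,0],
    [0.63,-5,0],
    [0.63,-5,0],
    [0.63,-5,0],
  ],
  rot=[
    [0,0,0],
    [0,0,0],
    [0,0,0],
    [0,0,0],
    [0,0,0],
  ],
)

```text
clock: 1.65
eef_pos: [350.8, -166.4, 196.4]
tcp_rot: [-3.141, -0.001, -0.073]
contact_force: [1.4, 0.3, -0.8]
opening: 0.999
grasp_force: 0.0
```

>>> play_rows(
  dp=[
    [0.63,-5,0],
    [0.63,-5,0],
    [0.63,-5,0],
    [0.63,-5,0],
    [0.63,-5,0],
  ],
  rot=[
    [0,0,0],
    [0,0,0],
    [0,0,0],
    [0,0,0],
    [0,0,0],
  ],
)

```text
clock: 2.07
eef_pos: [391.6, 31.3, 196.6]
tcp_rot: [-3.141, -0.001, -0.072]
contact_force: [1.6, -0.2, -0.4]
opening: 0.998
grasp_force: 0.0
```

>>> play_rows(
  dp=[
    [0.63,-5,0],
    [0.63,-5,0],
    [0.63,-5,0],
    [0.63,-5,0],
    [0.63,-5,0],
  ],
  rot=[
    [0,0,0],
    [0,0,0],
    [0,0,0],
    [0,0,0],
    [0,0,0],
  ],
)

```text
clock: 2.48
eef_pos: [432.1, 229.3, 196.4]
tcp_rot: [-3.141, -0.001, -0.072]
contact_force: [-0.2, -0.3, 0.4]
opening: 1.003
grasp_force: 0.0
```

>>> play_rows(
  dp=[
    [0.63,-4.5,0],
    [0.63,-4.5,0],
    [0.63,-4.5,0],
    [0.63,-4.5,0],
    [0.63,-4.5,0],
  ],
  rot=[
    [0,0,0.4],
    [0,0,0.4],
    [0,0,0.4],
    [0,0,0.4],
    [0,0,0.4],
  ],
)

```text
clock: 2.9
eef_pos: [471.6, 409.0, 196.1]
tcp_rot: [-3.139, -0.001, -0.113]
contact_force: [0.1, -1.1, 0.7]
opening: 0.999
grasp_force: 0.0
```

```bash
cat >> h.py <<'E'
from scipy.spatial.transform import Rotation as Ro
def go(tgt,yaw=None,pitch=0):
    "dp and rot (in the units of the moves) from here to TCP tgt with tool down, yaw deg, pitch deg (tips tilted to +x of tool by pitch about tool y)"
    from rig import telemetry
    s=telemetry.sense(); A=Ro.from_euler("xyz",s["tcp_rot"])
    if yaw is None: yaw=np.degrees(s["tcp_rot"][2])
    B=Ro.from_euler("z",yaw,degrees=True)*Ro.from_euler("x",180,degrees=True)*Ro.from_euler("y",pitch,degrees=True)
    d=A.inv().apply(np.array(tgt)-s["eef_pos"])/40
    print("at",s["eef_pos"].round(1),s["tcp_rot"].round(3),"dp",d.round(2),"rot",(np.degrees((A.inv()*B).as_rotvec())/6).round(2))
E
python3 -c "
from h import *
from rig import optics
go([478,418,120],-7.2)
t=optics.grab_frame('top')
for b in [(125,210,195,280)]:
    c=blob(t,(0,0,0),(180,110,75),b); print(rect(t,c,61),cv2.boundingRect(c))
cv2.imwrite('pics/a.png',cv2.resize(t['color'][190:310,100:260],(640,480))[:,:,::-1])"
```

```text
at [471.6 409.  196.1] [-3.139e+00 -1.000e-03 -1.130e-01] dp [ 0.13 -0.24  1.9 ] rot [-0.02 -0.01  0.13]
[527.9, 488.7, 86.7, 48.4, 5.0] (125, 210, 19, 32)
```

View pics/a.png

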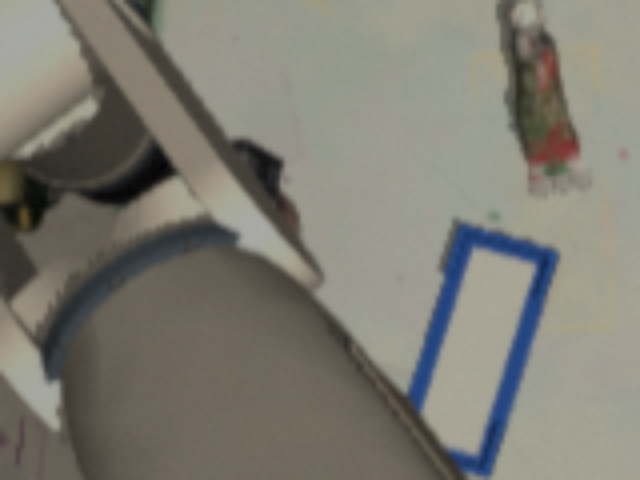

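The top view is blocked by the arm. I'll go lower and check from the side.

>>> play_rows(
  dp=[
    [0.15,-0.22,0.9],
    [0.15,-0.22,1.8],
    [0.15,-0.22,2.4],
    [0.15,-0.22,2.4],
  ],
  rot=[
    [0,0,0.1],
    [0,0,0.1],
    [0,0,0.1],
    [0,0,0.1],
  ],
)

```text
clock: 3.28
eef_pos: [474.7, 409.0, 94.8]
tcp_rot: [3.135, 0.006, -0.126]
contact_force: [-1.1, -0.5, -0.3]
opening: 1.004
grasp_force: 0.0
```

```bash
python3 -c "
from h import *
from rig import optics
go([478,418,30],-7.2)
t=optics.grab_frame('side')
print(proj(t,[478,418,61]),proj(t,[478,418,0]))
cv2.imwrite('pics/b.png',cv2.resize(t['color'][230:390,110:323],(800,600),interpolation=cv2.INTER_CUBIC)[:,:,::-1])"
```

```text
at [474.7 409.   94.8] [ 3.135  0.006 -0.126] dp [ 0.06 -0.25  1.62] rot [ 0.06  0.06 -0.  ]
[218.77028241 332.90800457] [221.37274507 361.08276783]
```

View pics/b.png

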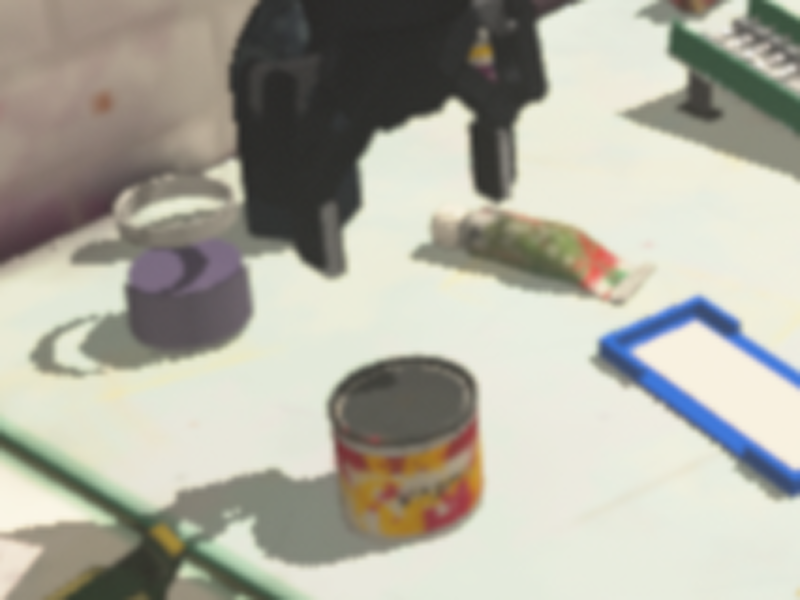

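The tin lid is at about (218,337) in the side view, close to the prediction. The fingertips at about (221,291) look farther off than the telemetry implies, so I'll check the state again.

>>> play_rows(
  dp=[
    [0,0,0],
    [0,0,0],
  ],
  rot=[
    [0,0,0],
    [0,0,0],
  ],
)

```text
clock: 3.5
eef_pos: [479.0, 412.5, 102.4]
tcp_rot: [-3.139, -0.002, -0.128]
contact_force: [0.5, -0.5, -0.1]
opening: 1.005
grasp_force: 0.0
```

```bash
python3 -c "
from h import *
from rig import optics,telemetry
go([478,418,30],-7.2)
s=telemetry.sense();print(s['qpos'].round(3),s['clock'])
t=optics.grab_frame('side')
R=Ro.from_euler('xyz',s['tcp_rot'])
for y in(-42,42):
  for z in (-13,):print(proj(t,s['eef_pos']+R.apply([0,y,z])))
hsv=t['color'][230:390,110:323].mean(2)
m=(hsv<50).astype('uint8')
cv2.imwrite('pics/c.png',cv2.resize(t['color'][230:390,110:323],(400,300))[:,:,::-1])"
```

```text
at [479.  412.5 102.4] [-3.139e+00 -2.000e-03 -1.280e-01] dp [-0.05 -0.13  1.81] rot [-0.02 -0.02 -0.02]
[ 0.709  0.46   1.699 -0.     0.98   2.408] 3.5
[197.51812086 314.41717285]
[237.58037114 295.89957925]
```

View pics/c.png

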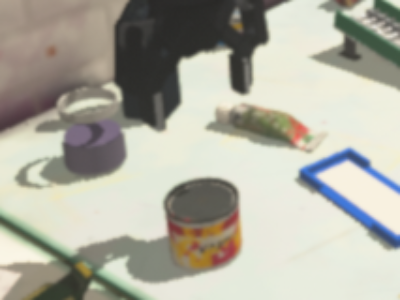

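>>> play_rows(
  dp=[
    [0,-0.1,0.5],
    [0,-0.1,1],
    [0,-0.1,1],
    [0,-0.1,1],
    [0,-0.1,1],
  ],
  rot=[
    [0,0,0],
    [0,0,0],
    [0,0,0],
    [0,0,0],
    [0,0,0],
  ],
)

```text
clock: 3.97
eef_pos: [479.1, 416.4, 61.9]
tcp_rot: [-3.14, -0.001, -0.129]
contact_force: [0.4, 1.0, -0.0]
opening: 1.001
grasp_force: 0.0
```

```bash
python3 -c "
from h import *
from rig import optics,telemetry
go([478,418,25],-7.2)
s=telemetry.sense()
t=optics.grab_frame('side')
R=Ro.from_euler('xyz',s['tcp_rot'])
im=t['color'].copy()
for y in(-42,42):
  for z in (-13,):
    p=proj(t,s['eef_pos']+R.apply([0,y,z]));print(p); cv2.circle(im,(int(p[0]),int(p[1])),1,(255,0,255),-1)
cv2.imwrite('pics/d.png',cv2.resize(im[230:390,110:323],(640,480),interpolation=cv2.INTER_CUBIC)[:,:,::-1])"
```

```text
at [479.1 416.4  61.9] [-3.14e+00 -1.00e-03 -1.29e-01] dp [-0.03 -0.04  0.92] rot [-0.01 -0.01 -0.03]
[197.98854247 335.80527807]
[237.42030671 316.1030005 ]
```

View pics/d.png

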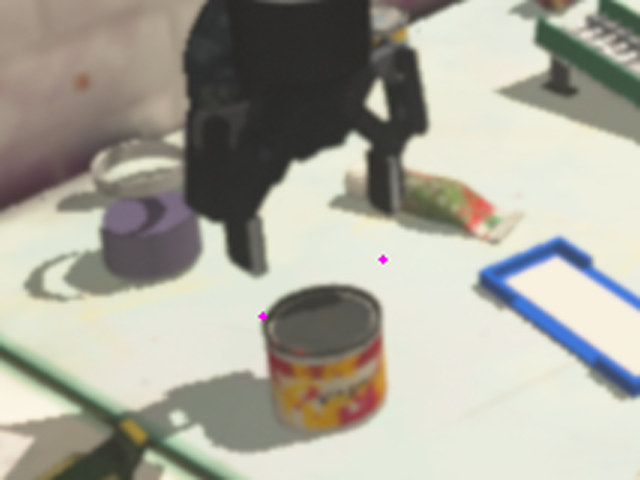

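The magenta dots, which are the predicted tips, lie about 15 px below the seen tips at (195,320) and (239,300). I'll descend gently, which is safe either way, and look again.

>>> play_rows(
  dp=[
    [0,-0.03,0.2],
    [0,-0.03,0.4],
    [0,-0.03,0.6],
    [0,-0.03,0.6],
    [0,-0.03,0.6],
  ],
  rot=[
    [0,0,0],
    [0,0,0],
    [0,0,0],
    [0,0,0],
    [0,0,0],
  ],
)

```text
clock: 4.43
eef_pos: [478.0, 416.5, 35.2]
tcp_rot: [3.14, 0.001, -0.129]
contact_force: [0.4, 0.2, 0.1]
opening: 1.0
grasp_force: 0.0
```

```bash
python3 -c "
from h import *
from rig import optics,telemetry
go([478,418,25],-7.2)
s=telemetry.sense(); print(s['contact_force'])
t=optics.grab_frame('side')
R=Ro.from_euler('xyz',s['tcp_rot'])
im=t['color'].copy()
for y in(-42,42):
  for z in (-13,):
    p=proj(t,s['eef_pos']+R.apply([0,y,z]));print(p); cv2.circle(im,(int(p[0]),int(p[1])),1,(255,0,255),-1)
cv2.imwrite('pics/e.png',cv2.resize(im[230:390,110:323],(640,480),interpolation=cv2.INTER_CUBIC)[:,:,::-1])"
```

```text
at [478.  416.5  35.2] [ 3.14e+00  1.00e-03 -1.29e-01] dp [-0.   -0.04  0.26] rot [ 0.01  0.01 -0.03]
[0.36421413 0.15504113 0.07931896]
[199.85632947 349.12862565]
[238.70721039 328.65241867]
```

View pics/e.png

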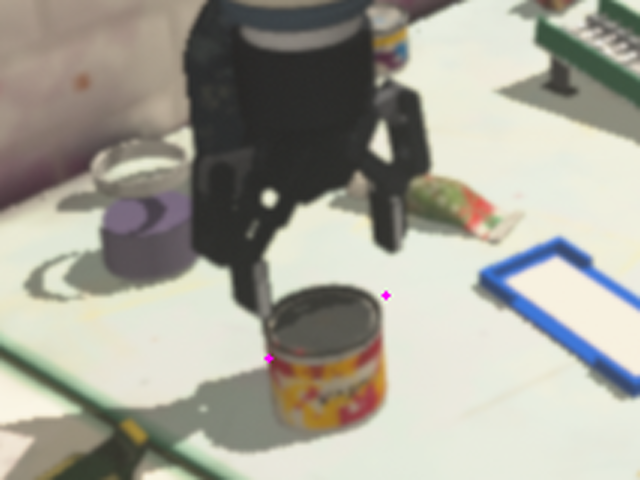

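```bash
python3 -c "
from h import *
from rig import optics
t=optics.grab_frame('top')
a=cv2.imread('pics/a.png'); a=cv2.resize(a,(160,120),interpolation=cv2.INTER_AREA)
print('pose a, right finger', [proj(t,[471.6-.113*d,409-.99*d,z]).round(1).tolist() for d in(42,57) for z in (209,249,289)])
g=a.max(2); print('origin 156,220'); print(g[30:62:2,56:80:1])
b=t['color'].max(2); print('now; origin 150,214'); print('pred',[proj(t,[478-.129*d,416.5-.99*d,z]).round(1).tolist() for d in(42,57) for z in (48,88,128)])
print(b[214:262:3,150:186])
np.set_printoptions(linewidth=250)
"
```

```text
pose a, right finger [[164.5, 239.3], [160.6, 236.5], [156.5, 233.4], [170.5, 240.2], [166.8, 237.4], [162.9, 234.4]]
origin 156,220
[[151 152 151 151 149 149 149 148 149 149 148 150 148 149 149 149 150 149
  148 150 152 154 154 153]
 [139 150 151 152 152 150 150 150 149 150 149 150 150 149 149 150 151 149
  149 149 152 154 154 153]
 [ 98 120 118 112 110 114 122 140 147 148 150 151 151 150 151 150 152 151
  150 150 152 152 154 153]
 [ 69  70  55  41  38  44  45  61  88 113 139 147 151 151 152 152 151 151
  150 152 152 152 152 153]
 [ 70  67  67  63  65  60  42  29  26  30  50  77 109 130 144 151 153 153
  151 151 152 152 153 153]
 [ 82  72  70  69  71  68  55  46  34  24  21  24  32  47  86 138 152 152
  154 154 154 152 153 153]
 [135  98  76  68  69  68  62  50  32  26  24  34  39  50  99 143 155 156
  156 155 154 154 153 153]
 [164 154 124  85  72  68  69  63  44  28  27  39  41  63 118 132 144 152
  155 155 155 155 156 156]
 [166 166 163 143 104  76  69  69  66  53  37  33  38  73 133 146 151 154
  156 156 155 154 155 155]
 [167 168 168 168 157 130  91  73  69  65  56  40  34  53 
[... 2456 characters left out ...]
  65  64  62  60  59  55  62
   84 129 152 165 168 162 140  94  71  58  40  61 135 153 154 152 152 154]
 [ 68  70  69  68  67  70  71  70  68  68  65  63  63  65  69  67  65  66
   61  56  56  58  93 134 160 161 155 126  88  97 132 150 153 153 152 152]
 [ 71  71  74  73  73  70  72  71  72  72  68  65  63  60  60  64  64  65
   64  66  66  59  55  52  68  74  90 133 132 123 109 130 152 152 155 154]
 [ 70  71  72  71  71  72  74  72  73  75  71  62  63  62  61  63  61  61
   62  60  63  64  62  61  57  54  68  71  78 111 145 154 155 155 154 155]
 [ 74  71  74  72  72  74  74  75  72  73  69  64  64  63  64  63  61  65
   61  62  62  62  60  60  64  65  62  61  72  77  69 104 138 152 156 156]]
```

In the top view the finger's right edge at about (180,242) agrees with the prediction in xy, but its row suggests the tips are about 40 mm higher than stated. Descending further is safe under either reading.

>>> play_rows(
  dp=[
    [0,-0.03,0.2],
    [0,-0.03,0.4],
    [0,-0.03,0.6],
    [0,-0.03,0.75],
    [0,-0.03,0.75],
  ],
  rot=[
    [0,0,0],
    [0,0,0],
    [0,0,0],
    [0,0,0],
    [0,0,0],
  ],
)

```text
clock: 4.95
eef_pos: [477.7, 417.3, 4.2]
tcp_rot: [3.14, 0.002, -0.129]
contact_force: [-0.7, -0.2, -0.6]
opening: 0.999
grasp_force: 0.0
```

```bash
python3 -c "
from h import *
from rig import optics,telemetry
go([478,418,25],-7.2)
s=telemetry.sense(); print(s['contact_force'])
t=optics.grab_frame('side')
im=t['color'].copy()
cv2.imwrite('pics/f.png',cv2.resize(im[260:390,150:323],(640,480),interpolation=cv2.INTER_CUBIC)[:,:,::-1])"
```

```text
at [477.7 417.3   4.2] [ 3.14e+00  2.00e-03 -1.29e-01] dp [ 0.   -0.02 -0.52] rot [ 0.02  0.02 -0.03]
[-0.6899143  -0.24364538 -0.60565587]
```

View pics/f.png

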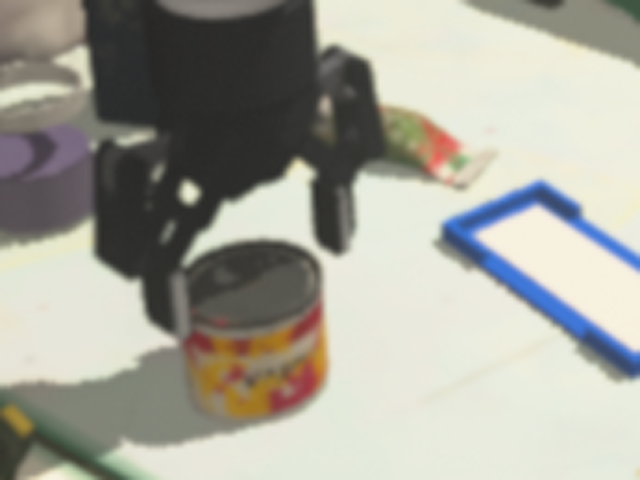

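The finger tips at (200,350) and (242,329) straddle the tin just below its lid, about 30 mm higher than stated, and there is no contact. I'll go 12 mm lower and close.

>>> play_rows(
  dp=[
    [0,-0.02,0.1],
    [0,-0.02,0.2],
    [0,-0.02,0.3],
    [0,-0.02,0.3],
    [0,-0.02,0.3],
  ],
  rot=[
    [0,0,0],
    [0,0,0],
    [0,0,0],
    [0,0,0],
    [0,0,0],
  ],
)

```text
clock: 5.42
eef_pos: [478.6, 418.8, -6.1]
tcp_rot: [3.141, 0.0, -0.129]
contact_force: [0.7, 0.2, 0.1]
opening: 1.0
grasp_force: 0.0
```

>>> play_rows(
  dp=[
    [0,0,0],
    [0,0,0],
    [0,0,0],
    [0,0,0],
    [0,0,0],
  ],
  rot=[
    [0,0,0],
    [0,0,0],
    [0,0,0],
    [0,0,0],
    [0,0,0],
  ],
  fingers=0,
  grip_force=40,
)

```text
clock: 5.83
eef_pos: [479.2, 419.6, -5.1]
tcp_rot: [-3.14, -0.001, -0.129]
contact_force: [-0.8, 1.2, 5.3]
opening: 0.776
grasp_force: 44.6
```

>>> play_rows(
  dp=[
    [0,0,0],
    [0,0,0],
    [0,0,0],
    [0,0,0],
    [0,0,0],
  ],
  rot=[
    [0,0,0],
    [0,0,0],
    [0,0,0],
    [0,0,0],
    [0,0,0],
  ],
)

```text
clock: 6.25
eef_pos: [479.2, 419.5, -5.1]
tcp_rot: [-3.14, -0.001, -0.129]
contact_force: [-0.5, 0.3, 5.3]
opening: 0.775
grasp_force: 44.5
```

>>> play_rows(
  dp=[
    [0,0,-0.5],
    [0,0,-1.2],
    [0,0,-2],
    [0,0,-3],
    [0,0,-3.5],
  ],
  rot=[
    [0,0,0],
    [0,0,0],
    [0,0,0],
    [0,0,0],
    [0,0,0],
  ],
)

```text
clock: 6.67
eef_pos: [479.7, 419.6, 137.8]
tcp_rot: [-3.139, -0.002, -0.129]
contact_force: [0.0, 0.1, -3.7]
opening: 0.774
grasp_force: 47.8
```

```bash
python3 - <<'E'
from h import *
from rig import optics,telemetry
go([503,-23.5,120],-7.2)
print(telemetry.sense()['contact_force'],telemetry.sense()['opening'])
t=optics.grab_frame('top')
I=t['color'].astype(int); G=I[...,1]-(I[...,0]+I[...,2])/2
C=[];Lf=[];Rt=[]
def edge(row,a,b):  # centroid of greenness
    w=np.clip(G[row,a:b]-6,0,None); return (w@np.arange(a,b)/w.sum(), w.sum()) if w.sum()>15 else (np.nan,0)
for row in range(192,262,3):
    k=(row-186)/77; l=316.3-12.6*k; r_=345.3-12*k
    a,wa=edge(row,int(l)-4,int(l)+6); b,wb=edge(row,int(r_)-6,int(r_)+4)
    x=650-2.75*(row-186); z=46+.176*(x-547)
    A=plane(t,a,row,z);B=plane(t,b,row,z); C.append([row,a,b,*A[:2],*B[:2]])
C=np.array(C); np.set_printoptions(suppress=True,precision=1,linewidth=150); print(C)
for i in(3,5):
    ok=~np.isnan(C[:,i]); p=np.polyfit(C[ok,i],C[ok,i+1],1); res=C[ok,i+1]-np.polyval(p,C[ok,i]); print(p,np.degrees(np.arctan(p[0])),np.polyval(p,[447,502,547,647]),np.abs(res).max())
E
```

```text
at [479.7 419.6 137.8] [-3.139e+00 -2.000e-03 -1.290e-01] dp [ 2.   10.91  0.43] rot [-0.02 -0.02 -0.03]
[ 1.24988516e-03  6.32575618e-02 -3.69268467e+00] 0.774076427296249
[[192.  315.  344.9 636.5   1.  639.2 -81.4]
 [195.  314.6 344.  628.3   1.7 631.  -79.3]
 [198.  314.  343.8 620.1   3.2 622.9 -78.9]
 [201.  313.6 343.  612.    4.1 614.6 -77. ]
 [204.  313.  342.6 603.8   5.4 606.5 -76.2]
 [207.  312.6 342.  595.6   6.3 598.3 -74.8]
 [210.  312.  341.8 587.4   7.6 590.1 -74.3]
 [213.  311.6 341.1 579.3   8.5 581.9 -72.9]
 [216.  311.1 340.6 571.1   9.5 573.7 -71.7]
 [219.  310.6 340.2 562.9  10.7 565.6 -70.6]
 [222.  310.  339.9 554.8  12.  557.4 -70.1]
 [225.  309.6 339.5 546.6  12.9 549.2 -69.3]
 [228.  309.  338.9 538.4  14.3 541.1 -68. ]
 [231.  308.6 338.3 530.3  15.2 532.9 -66.5]
 [234.  308.  337.7 522.1  16.5 524.7 -65.2]
 [237.  307.6 337.4 513.9  17.5 516.6 -64.6]
 [240.  307.1 337.  505.8  18.6 508.4 -63.8]
 [243.  306.6 336.1 497.6  19.7 500.2 -61.6]
 [246.  305.9 336.  489.4  21.3 492.  -61.4]
 [249.  305.6 335.4 481.3  21.7 483.9 -60.2]
 [252.  305.  335.  473.1  23.2 475.7 -59.3]
 [255.  304.7 334.3 465.   23.8 467.5 -57.5]
 [258.  304.1 334.  456.8  25.2 459.4 -57. ]
 [261.  304.3 333.4 448.7  24.5 451.2 -55.7]]
[-0.1 86. ] -7.605549132055599 [26.3 18.9 12.9 -0.4] 1.591804915026671
[-0.1  4. ] -7.547891277124811 [-55.2 -62.5 -68.5 -81.7] 0.6861320240400204
```

>>> play_rows(
  dp=[
    [0.1,0.6,0],
    [0.3,1.5,0],
    [0.45,2.5,0],
    [0.6,3.5,0],
    [0.75,4.4,0],
  ],
  rot=[
    [0,0,0],
    [0,0,0],
    [0,0,0],
    [0,0,0],
    [0,0,0],
  ],
)

```text
clock: 7.13
eef_pos: [484.4, 238.0, 133.0]
tcp_rot: [3.14, 0.002, -0.129]
contact_force: [0.2, 0.1, -4.5]
opening: 0.774
grasp_force: 47.8
```

>>> play_rows(
  dp=[
    [0.15,1,0],
    [0.3,2,0],
    [0.45,3,0],
    [0.6,4,0],
    [0.75,4.6,0],
  ],
  rot=[
    [0,0,0],
    [0,0,0],
    [0,0,0],
    [0,0,0],
    [0,0,0],
  ],
)

```text
clock: 7.55
eef_pos: [490.0, 50.8, 133.2]
tcp_rot: [3.14, 0.002, -0.13]
contact_force: [-0.9, -0.1, -2.9]
opening: 0.775
grasp_force: 47.8
```

>>> play_rows(
  dp=[
    [0.15,0.8,0],
    [0.3,1.4,0],
    [0.5,1.8,0.3],
    [0.5,1.87,0.7],
    [0.5,1.87,0.95],
  ],
  rot=[
    [0,0,0],
    [0,0.6,0.05],
    [0,1.2,0.05],
    [0,1.67,0.05],
    [0,1.67,0.05],
  ],
)

```text
clock: 7.97
eef_pos: [498.3, -23.6, 93.8]
tcp_rot: [3.141, -0.172, -0.136]
contact_force: [-1.5, 0.2, -4.8]
opening: 0.769
grasp_force: 47.8
```

>>> play_rows(
  dp=[
    [0,0,0],
    [0,0,0],
    [0,0,0],
  ],
  rot=[
    [0,0,0],
    [0,0,0],
    [0,0,0],
  ],
)

```text
clock: 8.22
eef_pos: [503.1, -22.0, 96.6]
tcp_rot: [-3.141, -0.175, -0.134]
contact_force: [-0.7, -0.2, -3.9]
opening: 0.772
grasp_force: 47.8
```

```bash
python3 -c "
from h import *
from rig import optics
go([503,-22,60],-7.6,10)
go([503,-22,25],-7.6,10)
t=optics.grab_frame('side')
print('underside ctr',proj(t,[502,-22,105]))
cv2.imwrite('pics/g.png',cv2.resize(t['color'][160:310,260:460],(640,480),interpolation=cv2.INTER_CUBIC)[:,:,::-1])"
```

```text
at [503.1 -22.   96.6] [-3.141 -0.175 -0.134] dp [-0.16  0.    0.9 ] rot [-0.   -0.   -0.01]
at [503.1 -22.   96.6] [-3.141 -0.175 -0.134] dp [-0.31  0.    1.76] rot [-0.   -0.   -0.01]
underside ctr [342.16098597 230.78631589]
```

View pics/g.png

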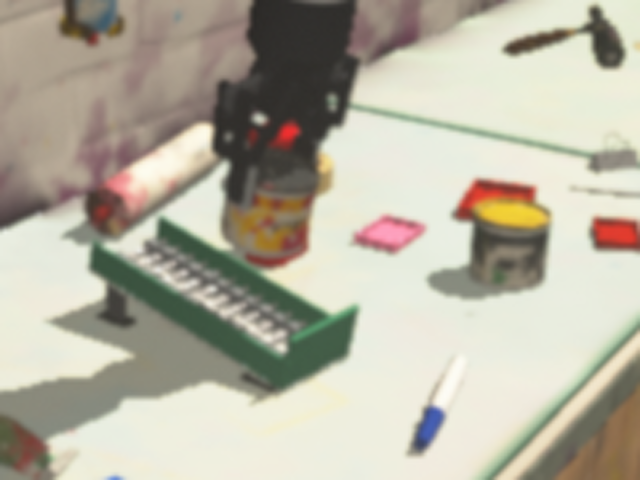

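The side view shows the tin held level over the lane at about (344,230), as predicted. Lowering it now.

>>> play_rows(
  dp=[
    [-0.06,0,0.35],
    [-0.13,0,0.75],
    [-0.2,0,1.1],
    [-0.25,0,1.4],
    [-0.28,0,1.6],
  ],
  rot=[
    [0,0,0],
    [0,0,0],
    [0,0,0],
    [0,0,0],
    [0,0,0],
  ],
)

```text
clock: 8.68
eef_pos: [502.8, -22.1, 30.7]
tcp_rot: [-3.141, -0.175, -0.134]
contact_force: [-0.2, 0.3, -3.8]
opening: 0.771
grasp_force: 47.7
```

>>> play_rows(
  dp=[
    [0,0,0.05],
    [-0.01,0,0.1],
    [-0.01,0,0.15],
    [-0.01,0,0.15],
  ],
  rot=[
    [0,0,0],
    [0,0,0],
    [0,0,0],
    [0,0,0],
  ],
)

```text
clock: 9.02
eef_pos: [503.5, -22.5, 25.6]
tcp_rot: [-3.141, -0.176, -0.134]
contact_force: [0.1, -0.5, -4.2]
opening: 0.77
grasp_force: 47.8
```

```bash
python3 -c "
from h import *
go([503,-22,25],-7.6,10)"
```

```text
at [503.5 -22.5  25.6] [-3.141 -0.176 -0.134] dp [-0.02 -0.01  0.01] rot [-0.   -0.01 -0.02]
```

>>> play_rows(
  dp=[
    [0,0,0.03],
    [0,0,0.05],
    [0,0,0.05],
  ],
  rot=[
    [0,0,0],
    [0,0,0],
    [0,0,0],
  ],
)

```text
clock: 9.27
eef_pos: [503.4, -22.7, 23.4]
tcp_rot: [-3.141, -0.175, -0.135]
contact_force: [-0.4, 0.2, -2.8]
opening: 0.774
grasp_force: 47.8
```

>>> play_rows(
  dp=[
    [0,0,0.03],
    [0,0,0.05],
    [0,0,0.05],
  ],
  rot=[
    [0,0,0],
    [0,0,0],
    [0,0,0],
  ],
)

```text
clock: 9.52
eef_pos: [505.3, -22.8, 23.1]
tcp_rot: [-3.141, -0.178, -0.134]
contact_force: [-6.0, 0.6, 20.6]
opening: 0.774
grasp_force: 50.3
```

Contact came at the wheel height. I'll ease off and release.

>>> play_rows(
  dp=[
    [0,0,-0.05],
    [0,0,-0.05],
  ],
  rot=[
    [0,0,0],
    [0,0,0],
  ],
)

```text
clock: 9.68
eef_pos: [503.6, -22.7, 23.9]
tcp_rot: [-3.141, -0.176, -0.135]
contact_force: [-0.7, 0.6, -4.4]
opening: 0.772
grasp_force: 47.8
```

>>> play_rows(
  dp=[
    [0,0,0],
    [0,0,0],
    [0,0,0],
    [0,0,0],
    [0,0,0],
  ],
  rot=[
    [0,0,0],
    [0,0,0],
    [0,0,0],
    [0,0,0],
    [0,0,0],
  ],
  fingers=1,
)

```text
clock: 10.1
eef_pos: [503.3, -22.6, 23.2]
tcp_rot: [-3.141, -0.175, -0.134]
contact_force: [-0.6, 0.1, -0.5]
opening: 1.001
grasp_force: 0.0
```

>>> play_rows(
  dp=[
    [0,0,0],
    [0,0,0],
    [0,0,-0.4],
    [0,0,-1],
    [0,0,-1.8],
  ],
  rot=[
    [0,0,0],
    [0,0,0],
    [0,0,0],
    [0,0,0],
    [0,0,0],
  ],
)

```text
clock: 10.52
eef_pos: [489.2, -20.9, 93.3]
tcp_rot: [-3.141, -0.171, -0.134]
contact_force: [0.1, 1.0, 0.5]
opening: 1.002
grasp_force: 0.0
```

>>> play_rows(
  dp=[
    [0,0,-1],
    [0,0,-2],
    [0,0,-2],
    [0,0,-2],
    [0,0,-2],
  ],
  rot=[
    [0,-0.8,0],
    [0,-1.67,0],
    [0,-1.67,0],
    [0,-1.67,0],
    [0,-1.67,0],
  ],
)

```text
clock: 10.93
eef_pos: [477.1, -19.2, 172.7]
tcp_rot: [-3.141, -0.001, -0.135]
contact_force: [-1.0, -0.5, -1.4]
opening: 1.0
grasp_force: 0.0
```

```bash
python3 -c "
from h import *
from rig import optics
go([402,-279.5,150],-7.6)
t=optics.grab_frame('side')
cv2.imwrite('pics/g2.png',cv2.resize(t['color'][200:310,260:460],(640,352),interpolation=cv2.INTER_CUBIC)[:,:,::-1])"
```

```text
at [477.1 -19.2 172.7] [-3.141e+00 -1.000e-03 -1.350e-01] dp [-0.99  6.7   0.56] rot [-0.   -0.01 -0.02]
```

View pics/g2.png

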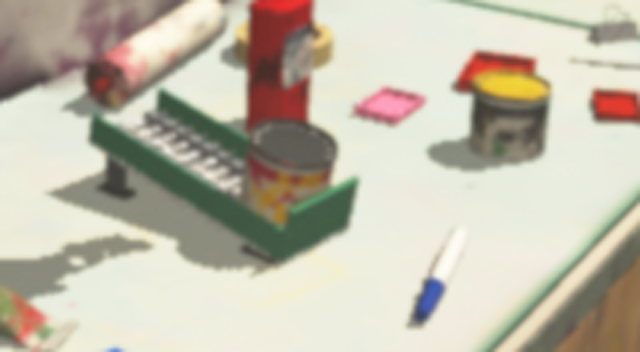

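The black tin sits home against the stop. Next is the yellow tin.

>>> play_rows(
  dp=[
    [-0.15,1,0],
    [-0.3,2,0],
    [-0.45,3,0],
    [-0.6,4,0],
    [-0.7,5,0],
  ],
  rot=[
    [0,0,0],
    [0,0,0],
    [0,0,0],
    [0,0,0],
    [0,0,0],
  ],
)

```text
clock: 11.4
eef_pos: [419.9, -214.2, 170.8]
tcp_rot: [-3.14, 0.003, -0.134]
contact_force: [1.7, -0.4, 0.1]
opening: 0.999
grasp_force: 0.0
```

>>> play_rows(
  dp=[
    [-0.29,1,0.6],
    [-0.29,1.7,1.2],
    [-0.29,1.7,1.7],
    [-0.29,1.7,1.7],
    [-0.29,1.7,1.7],
  ],
  rot=[
    [0,0,0],
    [0,0,0],
    [0,0,0],
    [0,0,0],
    [0,0,0],
  ],
)

```text
clock: 11.82
eef_pos: [399.7, -278.0, 102.8]
tcp_rot: [-3.139, 0.005, -0.135]
contact_force: [-0.1, -0.4, -0.2]
opening: 0.998
grasp_force: 0.0
```

```bash
python3 -c "
from h import *
from rig import optics
t=optics.grab_frame('side')
c=blob(t,(18,110,60),(35,255,255),(390,215,450,255)); e=cv2.fitEllipse(c); print(e, plane(t,*e[0],63), proj(t,[402,-279.5,63]))
go([402,-279.5,-3],-7.6)"
```

```text
((419.91107177734375, 226.6202392578125), (8.304469108581543, 22.422468185424805), 96.54522705078125) [ 398.16587625 -263.32051288   63.        ] [421.01497415 224.60622418]
at [ 401.  -278.3  104.1] [-3.14e+00  2.00e-03 -1.34e-01] dp [0.03 0.03 2.68] rot [-0.02  0.02 -0.02]
```

>>> play_rows(
  dp=[
    [0.03,0.03,0.4],
    [0.03,0.03,0.8],
    [0.03,0.03,1.2],
    [0.03,0.03,1.5],
    [0.03,0.03,1.6],
  ],
  rot=[
    [0,0,0],
    [0,0,0],
    [0,0,0],
    [0,0,0],
    [0,0,0],
  ],
)

```text
clock: 12.28
eef_pos: [403.1, -279.4, 40.5]
tcp_rot: [-3.141, 0.0, -0.133]
contact_force: [-0.2, -0.3, 0.9]
opening: 1.001
grasp_force: 0.0
```

>>> play_rows(
  dp=[
    [0,0,0.2],
    [0,0,0.45],
    [0,0,0.7],
    [0,0,0.95],
    [0,0,1.1],
  ],
  rot=[
    [0,0,0],
    [0,0,0],
    [0,0,0],
    [0,0,0],
    [0,0,0],
  ],
)

```text
clock: 12.7
eef_pos: [402.6, -280.4, -4.3]
tcp_rot: [-3.141, 0.001, -0.134]
contact_force: [-0.6, 0.7, -0.3]
opening: 1.0
grasp_force: 0.0
```

>>> play_rows(
  dp=[
    [0,0,0],
    [0,0,0],
    [0,0,0],
    [0,0,0],
    [0,0,0],
  ],
  rot=[
    [0,0,0],
    [0,0,0],
    [0,0,0],
    [0,0,0],
    [0,0,0],
  ],
  fingers=0,
)

```text
clock: 13.12
eef_pos: [402.9, -280.8, -3.1]
tcp_rot: [-3.141, -0.0, -0.134]
contact_force: [0.3, 0.8, -3.2]
opening: 0.77
grasp_force: 45.3
```

>>> play_rows(
  dp=[
    [0,0,0],
    [0,0,0],
    [0,0,0],
  ],
  rot=[
    [0,0,0],
    [0,0,0],
    [0,0,0],
  ],
)

```text
clock: 13.37
eef_pos: [402.9, -280.7, -3.1]
tcp_rot: [-3.141, -0.0, -0.134]
contact_force: [0.7, -1.1, -4.0]
opening: 0.775
grasp_force: 45.3
```

>>> play_rows(
  dp=[
    [0,0,-0.5],
    [0,0,-1.2],
    [0,0,-2],
    [0,0,-3],
    [0,0,-3.6],
  ],
  rot=[
    [0,0,0],
    [0,0,0],
    [0,0,0],
    [0,0,0],
    [0,0,0],
  ],
)

```text
clock: 13.78
eef_pos: [403.6, -281.3, 144.1]
tcp_rot: [3.141, -0.002, -0.134]
contact_force: [0.7, -0.6, -3.7]
opening: 0.779
grasp_force: 47.5
```

>>> play_rows(
  dp=[
    [0.1,-0.6,0],
    [0.3,-1.5,0],
    [0.5,-2.4,0],
    [0.8,-3.3,0],
    [1.2,-4.1,0],
  ],
  rot=[
    [0,0,0],
    [0,0,0],
    [0,0,0],
    [0,0,0],
    [0,0,0],
  ],
)

```text
clock: 14.2
eef_pos: [471.8, -122.7, 140.9]
tcp_rot: [-3.141, 0.001, -0.135]
contact_force: [0.5, -0.6, -2.5]
opening: 0.776
grasp_force: 47.5
```

>>> play_rows(
  dp=[
    [0.5,-0.8,0],
    [1,-1.6,0],
    [1.5,-2.2,0],
    [1.9,-2.6,0],
    [1.99,-2.65,0],
  ],
  rot=[
    [0,0.4,0],
    [0,0.8,0],
    [0,1.2,0],
    [0,1.67,0],
    [0,1.67,0],
  ],
)

```text
clock: 14.62
eef_pos: [566.5, -27.7, 140.8]
tcp_rot: [-3.14, -0.177, -0.132]
contact_force: [-1.1, 0.2, -3.0]
opening: 0.774
grasp_force: 47.5
```

>>> play_rows(
  dp=[
    [0,0,0],
    [0,0,0],
    [0,0,0],
  ],
  rot=[
    [0,0,0],
    [0,0,0],
    [0,0,0],
  ],
)

```text
clock: 14.87
eef_pos: [564.7, -31.2, 140.7]
tcp_rot: [-3.141, -0.173, -0.135]
contact_force: [0.2, 0.2, -3.3]
opening: 0.775
grasp_force: 47.5
```

```bash
python3 -c "
from h import *
go([565.3,-30.2,44],-7.6,10)"
```

```text
at [564.7 -31.2 140.7] [-3.141 -0.173 -0.135] dp [-0.4  -0.03  2.38] rot [ 0.    0.01 -0.02]
```

>>> play_rows(
  dp=[
    [-0.08,-0.03,0.5],
    [-0.16,-0.03,1],
    [-0.25,-0.03,1.5],
    [-0.33,-0.03,2],
    [-0.4,-0.03,2.38],
  ],
  rot=[
    [0,0,0],
    [0,0,0],
    [0,0,0],
    [0,0,0],
    [0,0,0],
  ],
)

```text
clock: 15.28
eef_pos: [565.4, -30.4, 43.0]
tcp_rot: [-3.141, -0.173, -0.136]
contact_force: [-0.3, -0.1, -4.8]
opening: 0.778
grasp_force: 47.5
```

>>> play_rows(
  dp=[
    [0,0,0.07],
    [0,0,0.14],
    [0,0,0.14],
    [0,0,0.14],
  ],
  rot=[
    [0,0,0],
    [0,0,0],
    [0,0,0],
    [0,0,0],
  ],
)

```text
clock: 15.62
eef_pos: [568.2, -29.7, 39.9]
tcp_rot: [-3.141, -0.176, -0.135]
contact_force: [-0.1, -0.3, -3.5]
opening: 0.78
grasp_force: 47.5
```

```bash
python3 -c "
from h import *
go([565.3,-30.2,36],-7.6,10)"
```

```text
at [568.2 -29.7  39.9] [-3.141 -0.176 -0.135] dp [-0.09  0.02  0.08] rot [-0.   -0.02 -0.02]
```

>>> play_rows(
  dp=[
    [-0.03,0.02,0.03],
    [-0.03,0.02,0.05],
    [-0.03,0.02,0.05],
  ],
  rot=[
    [0,0,0],
    [0,0,0],
    [0,0,0],
  ],
)

```text
clock: 15.87
eef_pos: [566.7, -30.0, 37.2]
tcp_rot: [-3.141, -0.176, -0.135]
contact_force: [0.1, -0.1, -2.9]
opening: 0.78
grasp_force: 47.5
```

>>> play_rows(
  dp=[
    [0,0,0.03],
    [0,0,0.03],
    [0,0,0.03],
  ],
  rot=[
    [0,0,0],
    [0,0,0],
    [0,0,0],
  ],
)

```text
clock: 16.12
eef_pos: [567.4, -30.0, 36.2]
tcp_rot: [-3.141, -0.176, -0.134]
contact_force: [-2.1, 0.0, 4.0]
opening: 0.775
grasp_force: 48.2
```

Contact is at the wheel height, so I'll release here.

>>> play_rows(
  dp=[
    [0,0,0],
    [0,0,0],
    [0,0,0],
    [0,0,0],
    [0,0,0],
  ],
  rot=[
    [0,0,0],
    [0,0,0],
    [0,0,0],
    [0,0,0],
    [0,0,0],
  ],
  fingers=1,
)

```text
clock: 16.53
eef_pos: [566.8, -30.0, 35.5]
tcp_rot: [-3.141, -0.175, -0.134]
contact_force: [-0.2, 0.8, -0.4]
opening: 1.001
grasp_force: 0.0
```

>>> play_rows(
  dp=[
    [0,0,0],
    [0,0,0],
    [0,0,-0.4],
    [0,0,-1],
    [0,0,-1.8],
  ],
  rot=[
    [0,0,0],
    [0,0,0],
    [0,0,0],
    [0,0,0],
    [0,0,0],
  ],
)

```text
clock: 16.95
eef_pos: [552.7, -28.3, 105.4]
tcp_rot: [-3.141, -0.171, -0.134]
contact_force: [-0.4, -0.4, -0.2]
opening: 0.996
grasp_force: 0.0
```

>>> play_rows(
  dp=[
    [0,0,-1],
    [0,0,-1.6],
    [0,0,-1.6],
    [0,0,-1.6],
    [0,0,-1.6],
  ],
  rot=[
    [0,-0.8,0],
    [0,-1.67,0],
    [0,-1.67,0],
    [0,-1.67,0],
    [0,-1.67,0],
  ],
)

```text
clock: 17.37
eef_pos: [543.0, -27.0, 168.6]
tcp_rot: [-3.141, -0.0, -0.135]
contact_force: [-0.7, 0.0, -0.3]
opening: 0.999
grasp_force: 0.0
```

```bash
python3 -c "
from h import *
from rig import optics
s=optics.grab_frame('side')
Z=np.array([0,0,1.]);a=np.radians(-7.6);ux=np.array([np.cos(a),np.sin(a),0]);O=np.array([547,-27.8,0])
n=np.array([-np.sin(.1745),0,np.cos(.1745)]); N=ux*n[0]+Z*n[2]
pt=O+ux*-5.2+Z*65.5; top=pt+N*32
c=blob(s,(18,110,60),(35,255,255),(300,190,400,270)); e=cv2.fitEllipse(c); print('yellow lid',e,'pred',proj(s,top),'per 10mm x',proj(s,top+ux*10)-proj(s,top))
t=optics.grab_frame('top')
tm=(546+0,0)
# tube mask: coloured or dark-ish vs table
a,b=plane(t,231.8,189.6,15),plane(t,240.4,237,8)
I=cv2.cvtColor(t['color'],cv2.COLOR_RGB2HSV)[175:245,215:255]; print((I[...,1]>60).sum())
c=blob(t,(0,70,30),(95,255,255),(218,185,252,240)); print('tube',cv2.minAreaRect(c),rect(t,c,15))
go([579,222,120],12.8)
"
```

```text
yellow lid ((331.4007263183594, 232.40638732910156), (12.596577644348145, 26.33985137939453), 99.73379516601562) pred [331.54399045 230.14755611] per 10mm x [-2.9568999  -1.02828464]
294
tube ((235.35104370117188, 217.43392944335938), (29.521223068237305, 12.877361297607422), 75.25643920898438) [567.7, 221.7, 84.8, 35.8, 17.3]
at [541.9 -26.8 167.8] [-3.141e+00  2.000e-03 -1.340e-01] dp [ 0.09 -6.29  1.2 ] rot [-0.01  0.02 -3.42]
```

The yellow lid is at (331,232), which matches its home prediction. Now the tube, with the fingers part open.

>>> play_rows(
  dp=[
    [0,-1,0],
    [0,-2,0],
    [0,-3,0],
    [0,-4,0],
    [0,-5,0],
  ],
  rot=[
    [0,0,0],
    [0,0,0],
    [0,0,0],
    [0,0,0],
    [0,0,0],
  ],
  fingers=0.65,
)

```text
clock: 17.88
eef_pos: [568.9, 172.8, 168.1]
tcp_rot: [3.141, 0.001, -0.135]
contact_force: [1.6, -0.3, 0.2]
opening: 0.65
grasp_force: 0.0
```

>>> play_rows(
  dp=[
    [0.09,-0.8,0],
    [0.09,-1.29,0.6],
    [0.09,-1.29,1.4],
    [0.09,-1.29,1.9],
    [0.09,-1.29,1.9],
  ],
  rot=[
    [0,0,-1],
    [0,0,-2],
    [0,0,-3],
    [0,0,-3.6],
    [0,0,-3.6],
  ],
)

```text
clock: 18.3
eef_pos: [576.1, 221.0, 87.7]
tcp_rot: [3.141, 0.009, 0.247]
contact_force: [-0.5, -0.4, -0.4]
opening: 0.652
grasp_force: 0.0
```

>>> play_rows(
  dp=[
    [0,0,0],
    [0,0,0],
    [0,0,0],
  ],
  rot=[
    [0,0,0],
    [0,0,0],
    [0,0,0],
  ],
)

```text
clock: 18.55
eef_pos: [581.5, 222.0, 95.1]
tcp_rot: [-3.141, -0.002, 0.241]
contact_force: [0.5, 0.3, 0.0]
opening: 0.649
grasp_force: 0.0
```

```bash
python3 -c "
from h import *
from rig import optics,telemetry
go([580,221,60],14)
s=telemetry.sense(); print(s['opening'])
t=optics.grab_frame('side')
R=Ro.from_euler('xyz',s['tcp_rot'])
im=cv2.resize(t['color'][170:320,180:380],(800,600),interpolation=cv2.INTER_CUBIC)
for y in(-28,28):
  for z in (0,-13,-43):
    p=proj(t,s['eef_pos']+R.apply([0,y,z])); cv2.circle(im,(int((p[0]-180)*4),int((p[1]-170)*4)),2,(255,0,255),-1)
for p in ([580,221,30],[580,221,0]): 
    p=proj(t,p); cv2.circle(im,(int((p[0]-180)*4),int((p[1]-170)*4)),3,(0,0,255),-1)
cv2.imwrite('pics/i.png',im[:,:,::-1])"
```

```text
at [581.5 222.   95.1] [-3.141e+00 -2.000e-03  2.410e-01] dp [-0.05  0.02  0.88] rot [-0.01 -0.02 -0.04]
0.6485080915347745
```

View pics/i.png

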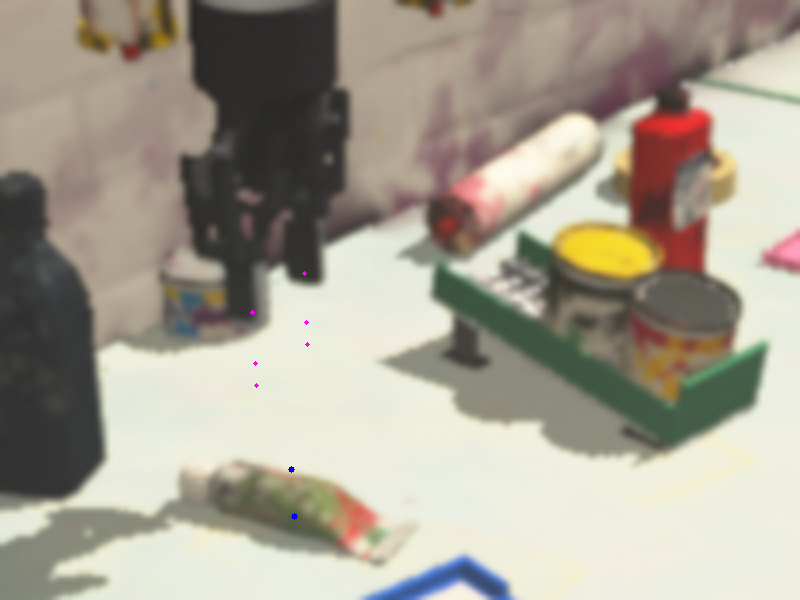

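The side view shows both tins home in the lane, the tube at (253,296), and the fingertips about 40 mm above the stated TCP. I'll descend in steps, watching the force.

>>> play_rows(
  dp=[
    [-0.04,0.02,0.5],
    [-0.04,0.02,1],
    [-0.04,0.02,1.5],
    [-0.04,0.02,2],
    [-0.04,0.02,2.4],
  ],
  rot=[
    [0,0,0],
    [0,0,0],
    [0,0,0],
    [0,0,0],
    [0,0,0],
  ],
)

```text
clock: 19.02
eef_pos: [579.8, 220.8, -2.4]
tcp_rot: [-3.141, -0.002, 0.241]
contact_force: [-0.5, -0.2, -0.1]
opening: 0.653
grasp_force: 0.0
```

>>> play_rows(
  dp=[
    [0,0,0.15],
    [0,0,0.3],
    [0,0,0.4],
    [0,0,0.4],
  ],
  rot=[
    [0,0,0],
    [0,0,0],
    [0,0,0],
    [0,0,0],
  ],
)

```text
clock: 19.35
eef_pos: [579.6, 220.9, -18.1]
tcp_rot: [-3.141, -0.001, 0.242]
contact_force: [0.0, 0.2, 0.1]
opening: 0.651
grasp_force: 0.0
```

>>> play_rows(
  dp=[
    [0,0,0.1],
    [0,0,0.2],
    [0,0,0.2],
  ],
  rot=[
    [0,0,0],
    [0,0,0],
    [0,0,0],
  ],
)

```text
clock: 19.6
eef_pos: [579.1, 220.8, -26.6]
tcp_rot: [-3.141, -0.0, 0.243]
contact_force: [-0.1, 0.5, -0.2]
opening: 0.645
grasp_force: 0.0
```

```bash
python3 -c "
from h import *
from rig import optics
go([580,221,-30],14)
t=optics.grab_frame('side')
g=t['color'][270:312,222:290].max(2); print(g[::2,::2])"
```

```text
at [579.1 220.8 -26.6] [-3.141 -0.     0.243] dp [0.02 0.   0.08] rot [-0.   -0.   -0.02]
[[233 233 233 230 152  55  68  67  52  53  59 106 108  89  63  55  56  56
   59  56  54  81 209 235 233 234 235 235 236 237 238 239 239 239]
 [234 234 234 233 193  59  66  68  54  53  63 149 200 205 122  56  87  79
   54  54  55  88 216 234 234 234 234 235 235 237 238 239 239 239]
 [234 234 234 233 207  74  57  62  55  53  55  61  85 100  70  57  95  84
   53  55  75 158 232 237 236 235 235 235 237 239 240 240 240 240]
 [234 234 234 234 222  99  52  53  52  53  57  77  85  57  54  77  87  54
   53  55  97 204 238 239 239 238 237 237 239 240 240 240 240 240]
 [236 236 236 235 232 129  52  51  52  52  57 116 184  74  74 193 176  56
   52  53  79 202 238 238 238 237 237 237 238 239 240 239 240 240]
 [238 238 237 238 235 158  54  61  95  54  56 103 186  68  95 228 201  58
   52  54  77 198 238 238 238 237 237 237 238 238 239 239 239 239]
 [239 239 239 238 237 199  59  63 102  56  55  82 148  60 113 229 202  58
   53  55  71 192 237 237 238 238 238 238 238 238 238 238 238 238]
 [238 238 237 240 241 2
[... 1251 characters left out ...]
 136 137 138 139 142 148 154 152 151 133 121 109 118 122  92  90  89
   89  98 125 167 208 226 210 177 183 214 221 219 216 226 236 237]
 [135 135 137 138 141 150 211 232 232 229 184 145 137 137 137 132 123 114
  107  99  97 137 217 236 219 173 168 205 220 220 225 237 237 237]
 [136 137 137 138 142 201 227 218 218 218 212 209 185 176 150 146 144 144
  138 134 123 126 177 230 238 208 204 224 218 215 237 239 238 238]
 [137 137 138 138 141 159 154 141 140 140 144 172 207 231 230 222 218 214
  191 190 188 157 152 185 222 219 221 219 212 237 241 240 239 239]
 [137 137 137 138 139 139 139 144 151 154 191 227 235 237 238 238 238 237
  236 237 237 232 230 229 215 189 163 199 236 241 241 240 237 229]]
```

>>> play_rows(
  dp=[
    [0,0,0.05],
    [0,0,0.1],
    [0,0,0.13],
    [0,0,0.13],
  ],
  rot=[
    [0,0,0],
    [0,0,0],
    [0,0,0],
    [0,0,0],
  ],
)

```text
clock: 19.98
eef_pos: [579.0, 220.8, -31.9]
tcp_rot: [-3.141, 0.0, 0.243]
contact_force: [0.6, -0.6, -0.1]
opening: 0.655
grasp_force: 0.0
```

>>> play_rows(
  dp=[
    [0,0,0],
    [0,0,0],
    [0,0,0],
    [0,0,0],
    [0,0,0],
  ],
  rot=[
    [0,0,0],
    [0,0,0],
    [0,0,0],
    [0,0,0],
    [0,0,0],
  ],
  fingers=0,
  grip_force=30,
)

```text
clock: 20.4
eef_pos: [579.3, 220.8, -31.3]
tcp_rot: [-3.141, -0.0, 0.243]
contact_force: [-1.9, -0.5, 4.2]
opening: 0.419
grasp_force: 30.0
```

>>> play_rows(
  dp=[
    [0,0,0],
    [0,0,0],
    [0,0,0],
    [0,0,0],
  ],
  rot=[
    [0,0,0],
    [0,0,0],
    [0,0,0],
    [0,0,0],
  ],
)

```text
clock: 20.73
eef_pos: [579.3, 220.8, -31.3]
tcp_rot: [-3.141, -0.0, 0.243]
contact_force: [-1.5, -1.6, 6.3]
opening: 0.418
grasp_force: 30.0
```

```bash
python3 -c "
from h import *
go([580,221,-30],14)"
```

```text
at [579.3 220.8 -31.3] [-3.141 -0.     0.243] dp [ 0.02 -0.   -0.03] rot [-0.   -0.   -0.02]
```

>>> play_rows(
  dp=[
    [0,0,-0.3],
    [0,0,-0.8],
    [0,0,-1.5],
    [0,0,-2.2],
    [0,0,-2.6],
  ],
  rot=[
    [0,0,0],
    [0,0,0],
    [0,0,0],
    [0,0,0],
    [0,0,0],
  ],
)

```text
clock: 21.15
eef_pos: [580.3, 221.4, 75.7]
tcp_rot: [-3.141, -0.003, 0.243]
contact_force: [0.6, 0.3, -0.1]
opening: 0.419
grasp_force: 30.5
```

>>> play_rows(
  dp=[
    [-0.6,-0.3,0],
    [-1.3,-0.65,0],
    [-2.1,-1,0],
    [-2.9,-1.4,0],
    [-3.6,-1.75,0],
  ],
  rot=[
    [0,0,0.8],
    [0,0,1.6],
    [0,0,2.4],
    [0,0,3.2],
    [0,0,4],
  ],
)

```text
clock: 21.57
eef_pos: [420.4, 254.1, 72.7]
tcp_rot: [-3.141, 0.0, -0.181]
contact_force: [0.4, 0.6, -1.4]
opening: 0.415
grasp_force: 30.5
```

```bash
python3 -c "
from h import *
from rig import telemetry
s=telemetry.sense(); print(s['opening'],s['contact_force'])
go([399,259.5,30],-14)"
```

```text
0.41477652251332403 [ 0.38739606  0.64928193 -1.43613655]
at [420.4 254.1  72.7] [-3.141  0.    -0.181] dp [-0.55 -0.04  1.07] rot [-0.    0.    0.61]
```

>>> play_rows(
  dp=[
    [-0.3,-0.02,0.3],
    [-0.5,-0.04,0.7],
    [-0.55,-0.04,1],
    [-0.55,-0.04,1],
    [-0.55,-0.04,1],
  ],
  rot=[
    [0,0,0.4],
    [0,0,0.62],
    [0,0,0.62],
    [0,0,0.62],
    [0,0,0.62],
  ],
)

```text
clock: 21.98
eef_pos: [400.9, 259.6, 32.5]
tcp_rot: [3.141, 0.001, -0.241]
contact_force: [0.8, 0.2, -0.5]
opening: 0.42
grasp_force: 30.5
```

```bash
python3 -c "
from h import *
go([399,259.5,-24],-14)"
```

```text
at [400.9 259.6  32.5] [ 3.141e+00  1.000e-03 -2.410e-01] dp [-0.05  0.01  1.41] rot [0.   0.01 0.04]
```

>>> play_rows(
  dp=[
    [-0.05,0.01,0.3],
    [-0.05,0.01,0.65],
    [-0.05,0.01,1],
    [-0.05,0.01,1.25],
    [-0.05,0.01,1.35],
  ],
  rot=[
    [0,0,0.03],
    [0,0,0.03],
    [0,0,0.03],
    [0,0,0.03],
    [0,0,0.03],
  ],
)

```text
clock: 22.4
eef_pos: [399.5, 259.6, -22.1]
tcp_rot: [-3.141, 0.0, -0.245]
contact_force: [-0.4, -0.4, -1.0]
opening: 0.412
grasp_force: 30.5
```

>>> play_rows(
  dp=[
    [0,0,0.03],
    [0,0,0.06],
    [0,0,0.06],
  ],
  rot=[
    [0,0,0],
    [0,0,0],
    [0,0,0],
  ],
)

```text
clock: 22.65
eef_pos: [399.6, 260.0, -23.6]
tcp_rot: [-3.141, -0.0, -0.244]
contact_force: [0.2, 0.0, -1.5]
opening: 0.422
grasp_force: 30.5
```

>>> play_rows(
  dp=[
    [0,0,0.03],
    [0,0,0.05],
    [0,0,0.05],
  ],
  rot=[
    [0,0,0],
    [0,0,0],
    [0,0,0],
  ],
)

```text
clock: 22.9
eef_pos: [399.3, 259.9, -25.8]
tcp_rot: [-3.141, -0.0, -0.244]
contact_force: [0.0, 0.0, -1.9]
opening: 0.418
grasp_force: 30.5
```

>>> play_rows(
  dp=[
    [0,0,0.03],
    [0,0,0.05],
    [0,0,0.05],
  ],
  rot=[
    [0,0,0],
    [0,0,0],
    [0,0,0],
  ],
)

```text
clock: 23.15
eef_pos: [399.4, 259.9, -27.4]
tcp_rot: [-3.141, -0.0, -0.244]
contact_force: [-2.2, -0.2, 9.1]
opening: 0.415
grasp_force: 31.3
```

>>> play_rows(
  dp=[
    [0,0,0],
    [0,0,0],
    [0,0,0],
    [0,0,0],
    [0,0,0],
  ],
  rot=[
    [0,0,0],
    [0,0,0],
    [0,0,0],
    [0,0,0],
    [0,0,0],
  ],
  fingers=0.65,
)

```text
clock: 23.57
eef_pos: [399.2, 259.7, -28.1]
tcp_rot: [-3.141, 0.0, -0.244]
contact_force: [0.3, -0.3, -0.4]
opening: 0.652
grasp_force: 0.0
```

>>> play_rows(
  dp=[
    [0,0,-0.3],
    [0,0,-0.9],
    [0,0,-1.7],
    [0,0,-2.6],
    [0,0,-3.5],
  ],
  rot=[
    [0,0,0],
    [0,0,0],
    [0,0,0],
    [0,0,0],
    [0,0,0],
  ],
)

```text
clock: 23.98
eef_pos: [398.5, 259.2, 113.1]
tcp_rot: [3.141, 0.001, -0.244]
contact_force: [0.8, 0.7, 0.0]
opening: 0.649
grasp_force: 0.0
```

>>> play_rows(
  dp=[
    [0,0,-0.8],
    [0,0,-1.6],
    [0,0,-2.4],
    [0,0,-2.6],
    [0,0,-2.6],
  ],
  rot=[
    [0,0,0],
    [0,0,0],
    [0,0,0],
    [0,0,0],
    [0,0,0],
  ],
  fingers=1,
)

```text
clock: 24.4
eef_pos: [400.6, 260.6, 218.6]
tcp_rot: [-3.137, -0.003, -0.244]
contact_force: [-0.2, -0.6, -0.3]
opening: 1.0
grasp_force: 0.0
```

```bash
python3 -c "
from h import *
from rig import optics
s=optics.grab_frame('top')
p=plane(s,391.4,203.7,129); print('can',p, plane(s,391.8,202.4,144))
go([p[0],p[1],200],90)"
```

```text
can [ 594.10762938 -200.92123719  129.        ] [ 594.03366788 -199.93007652  144.        ]
at [399.5 259.9 216.5] [-3.14e+00 -1.00e-03 -2.44e-01] dp [ 7.51 10.    0.4 ] rot [ -0.    -0.03 -17.33]
```

>>> play_rows(
  dp=[
    [0.3,0.8,0],
    [0.6,1.6,0],
    [0.9,2.4,0],
    [1.2,3.2,0],
    [1.5,3.6,0],
  ],
  rot=[
    [0,0,0],
    [0,0,0],
    [0,0,0],
    [0,0,0],
    [0,0,0],
  ],
)

```text
clock: 24.87
eef_pos: [420.3, 102.4, 213.6]
tcp_rot: [3.139, 0.004, -0.245]
contact_force: [0.9, 0.9, -0.1]
opening: 0.998
grasp_force: 0.0
```

>>> play_rows(
  dp=[
    [0.3,0.8,0],
    [0.6,1.6,0],
    [0.9,2.4,0],
    [1.2,3.2,0],
    [1.5,3.6,0],
  ],
  rot=[
    [0,0,0],
    [0,0,0],
    [0,0,0],
    [0,0,0],
    [0,0,0],
  ],
)

```text
clock: 25.28
eef_pos: [444.0, -51.6, 213.6]
tcp_rot: [3.141, 0.004, -0.245]
contact_force: [0.9, 1.2, -0.1]
opening: 0.997
grasp_force: 0.0
```

>>> play_rows(
  dp=[
    [0.3,0.8,0],
    [0.6,1.6,0],
    [0.9,2.4,0],
    [1.2,3.2,0],
    [1.5,3.5,0],
  ],
  rot=[
    [0,0,-1],
    [0,0,-2],
    [0,0,-3],
    [0,0,-4],
    [0,0,-5],
  ],
)

```text
clock: 25.7
eef_pos: [468.6, -202.2, 213.3]
tcp_rot: [-3.14, 0.003, 0.283]
contact_force: [0.3, -0.2, 0.2]
opening: 1.001
grasp_force: 0.0
```

>>> play_rows(
  dp=[
    [0,0,0],
    [0,0,0],
    [0,0,0],
    [0,0,0],
    [0,0,0],
  ],
  rot=[
    [0,0,-1.15],
    [0,0,-2.3],
    [0,0,-3.5],
    [0,0,-4.6],
    [0,0,-5.7],
  ],
)

```text
clock: 26.12
eef_pos: [468.9, -198.8, 213.2]
tcp_rot: [-3.137, 0.001, 0.882]
contact_force: [0.4, -0.1, 0.2]
opening: 1.005
grasp_force: 0.0
```

>>> play_rows(
  dp=[
    [0,0,0],
    [0,0,0],
    [0,0,0],
    [0,0,0],
    [0,0,0],
  ],
  rot=[
    [0,0,-1.15],
    [0,0,-2.3],
    [0,0,-3.5],
    [0,0,-4.6],
    [0,0,-5.7],
  ],
)

```text
clock: 26.53
eef_pos: [469.0, -198.6, 213.2]
tcp_rot: [-3.138, -0.002, 1.479]
contact_force: [0.1, 0.7, -0.2]
opening: 1.004
grasp_force: 0.0
```

```bash
python3 -c "
from h import *
from rig import optics
s=optics.grab_frame('top')
c=blob(s,(105,120,40),(125,255,255),(180,230,260,320)); print('blue',rect(s,c,12))
I=cv2.cvtColor(s['color'],cv2.COLOR_RGB2HSV)
cv2.imwrite('pics/j.png',cv2.resize(s['color'][237:317,180:260],(400,400),interpolation=cv2.INTER_CUBIC)[:,:,::-1])
go([593,-199,125],90)"
```

```text
blue [399.4, 260.4, 70.9, 160.5, 75.9]
at [ 469.  -198.7  213.3] [-3.138e+00 -2.000e-03  1.487e+00] dp [0.25 3.1  2.2 ] rot [-0.04 -0.02 -0.8 ]
```

>>> play_rows(
  dp=[
    [0,0,0.5],
    [0,0,1],
    [0,0,1.5],
    [0,0,1.9],
    [0,0,1.9],
  ],
  rot=[
    [0,0,0],
    [0,0,0],
    [0,0,-0.3],
    [0,0,-0.7],
    [0,0,-0.7],
  ],
)

```text
clock: 27.0
eef_pos: [467.0, -197.8, 135.1]
tcp_rot: [-3.134, -0.003, 1.546]
contact_force: [-0.4, -0.7, 0.4]
opening: 1.002
grasp_force: 0.0
```

```bash
python3 -c "
from h import *
go([593,-199,135],89.5)"
```

```text
at [ 467.  -197.8  135.1] [-3.134e+00 -3.000e-03  1.546e+00] dp [ 0.05  3.15 -0.02] rot [-0.07 -0.03 -0.16]
```

>>> play_rows(
  dp=[
    [0.01,0.6,0],
    [0.02,1.2,0],
    [0.03,1.9,0],
    [0.04,2.5,0],
    [0.05,3.1,0],
  ],
  rot=[
    [0,0,-0.1],
    [0,0,-0.1],
    [0,0,-0.1],
    [0,0,-0.1],
    [0,0,-0.1],
  ],
)

```text
clock: 27.42
eef_pos: [595.2, -200.0, 139.4]
tcp_rot: [-3.141, -0.001, 1.553]
contact_force: [0.2, -0.2, 0.1]
opening: 1.002
grasp_force: 0.0
```

>>> play_rows(
  dp=[
    [0,0,0],
    [0,0,0],
    [0,0,0],
  ],
  rot=[
    [0,0,0],
    [0,0,0],
    [0,0,0],
  ],
)

```text
clock: 27.67
eef_pos: [593.1, -199.9, 139.2]
tcp_rot: [-3.14, -0.001, 1.555]
contact_force: [0.2, 0.9, 1.0]
opening: 1.001
grasp_force: 0.0
```

```bash
python3 -c "
from h import *
from rig import optics
go([593,-199,55],89.5)
s=optics.grab_frame('side')
cv2.imwrite('pics/k.png',cv2.resize(s['color'][130:270,280:430],(640,597),interpolation=cv2.INTER_CUBIC)[:,:,::-1])"
```

```text
at [ 593.1 -199.9  139.2] [-3.140e+00 -1.000e-03  1.555e+00] dp [0.02 0.   2.1 ] rot [-0.02 -0.01 -0.06]
```

View pics/k.png

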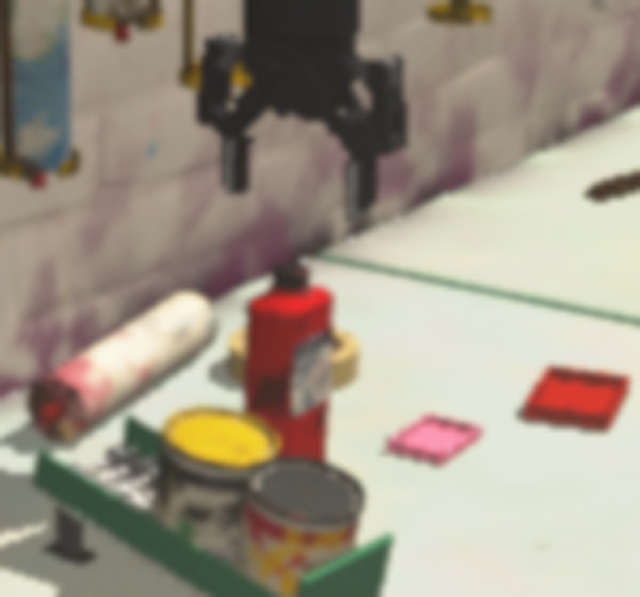

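The fingers are centred above the red can, with the cap at (348,193). Descending and gripping.

>>> play_rows(
  dp=[
    [0,0,0.4],
    [0,0,0.8],
    [0,0,1.2],
    [0,0,1.5],
    [0,0,1.5],
  ],
  rot=[
    [0,0,0],
    [0,0,0],
    [0,0,0],
    [0,0,0],
    [0,0,0],
  ],
  fingers=0.85,
)

```text
clock: 28.13
eef_pos: [591.8, -199.6, 77.4]
tcp_rot: [-3.137, -0.002, 1.556]
contact_force: [-0.8, -0.8, 0.7]
opening: 0.849
grasp_force: 0.0
```

>>> play_rows(
  dp=[
    [0,0,0.15],
    [0,0,0.3],
    [0,0,0.45],
    [0,0,0.6],
    [0,0,0.6],
  ],
  rot=[
    [0,0,0],
    [0,0,0],
    [0,0,0],
    [0,0,0],
    [0,0,0],
  ],
)

```text
clock: 28.55
eef_pos: [593.6, -199.9, 54.7]
tcp_rot: [-3.14, -0.001, 1.557]
contact_force: [0.8, 0.5, -0.4]
opening: 0.847
grasp_force: 0.0
```

>>> play_rows(
  dp=[
    [0,0,0],
    [0,0,0],
    [0,0,0],
    [0,0,0],
    [0,0,0],
  ],
  rot=[
    [0,0,0],
    [0,0,0],
    [0,0,0],
    [0,0,0],
    [0,0,0],
  ],
  fingers=0.6,
)

```text
clock: 28.97
eef_pos: [594.5, -200.2, 56.1]
tcp_rot: [3.141, -0.0, 1.557]
contact_force: [0.1, 0.6, 0.2]
opening: 0.597
grasp_force: 0.0
```

>>> play_rows(
  dp=[
    [0,0,0],
    [0,0,0],
    [0,0,0],
    [0,0,0],
    [0,0,0],
  ],
  rot=[
    [0,0,0],
    [0,0,0],
    [0,0,0],
    [0,0,0],
    [0,0,0],
  ],
  fingers=0,
  grip_force=50,
)

```text
clock: 29.38
eef_pos: [594.8, -200.2, 56.2]
tcp_rot: [3.141, -0.0, 1.557]
contact_force: [0.9, 1.8, 5.3]
opening: 0.464
grasp_force: 51.3
```

>>> play_rows(
  dp=[
    [0,0,0],
    [0,0,0],
    [0,0,0],
  ],
  rot=[
    [0,0,0],
    [0,0,0],
    [0,0,0],
  ],
)

```text
clock: 29.63
eef_pos: [594.8, -200.2, 56.2]
tcp_rot: [3.141, -0.0, 1.557]
contact_force: [0.5, 1.1, 6.6]
opening: 0.461
grasp_force: 51.4
```

>>> play_rows(
  dp=[
    [0,0,-0.15],
    [0,0,-0.4],
    [0,0,-0.7],
    [0,0,-0.95],
    [0,0,-1.1],
  ],
  rot=[
    [0,0,0],
    [0,0,0],
    [0,0,0],
    [0,0,0],
    [0,0,0],
  ],
)

```text
clock: 30.05
eef_pos: [594.9, -200.4, 101.7]
tcp_rot: [3.14, 0.0, 1.557]
contact_force: [-0.1, 0.1, -4.1]
opening: 0.458
grasp_force: 51.3
```

>>> play_rows(
  dp=[
    [-0.25,-0.12,0],
    [-0.7,-0.35,0],
    [-1.3,-0.65,0],
    [-1.9,-0.93,0],
    [-2.5,-1.2,0],
  ],
  rot=[
    [0,0,0],
    [0,0,0],
    [0,0,0],
    [0,0,0],
    [0,0,0],
  ],
)

```text
clock: 30.47
eef_pos: [543.7, -300.7, 99.7]
tcp_rot: [-3.141, -0.0, 1.557]
contact_force: [0.2, 0.1, -4.6]
opening: 0.458
grasp_force: 51.2
```

>>> play_rows(
  dp=[
    [-0.6,-0.3,0],
    [-1.2,-0.6,0],
    [-1.8,-0.9,0],
    [-2.3,-1.15,0],
    [-2.7,-1.33,0],
  ],
  rot=[
    [0,0,-0.4],
    [0,0,-0.9],
    [0,0,-1.4],
    [0,0,-1.9],
    [0,0,-2.2],
  ],
)

```text
clock: 30.88
eef_pos: [488.4, -408.8, 99.6]
tcp_rot: [-3.141, -0.0, 1.789]
contact_force: [-0.5, 0.1, -5.3]
opening: 0.457
grasp_force: 51.1
```

>>> play_rows(
  dp=[
    [0,0,0],
    [0,0,0],
    [0,0,0],
  ],
  rot=[
    [0,0,0],
    [0,0,0],
    [0,0,0],
  ],
)

```text
clock: 31.13
eef_pos: [489.8, -406.5, 99.5]
tcp_rot: [-3.142, -0.001, 1.786]
contact_force: [0.6, 0.6, -4.1]
opening: 0.461
grasp_force: 51.3
```

```bash
python3 -c "
from h import *
from rig import optics
go([480.7,-427.5,66],102.5)
s=optics.grab_frame('side')
g=s['color'].astype(int); R=(g[...,0]>120)&(g[...,1]<80)&(g[...,2]<80)
ys,xs=np.where(R[120:260,370:470]); print('red extents',xs.min()+370,xs.max()+370,ys.min()+120,ys.max()+120)
for r in range(150,250,6): 
    q=np.where(R[r,370:470])[0]+370; print(r,(q.min(),q.max()) if len(q) else '')
a=np.radians(12.8)
for n,c,z in (('can bottom',np.array([480.7,-427.5]),40),):
    for sx in(-20,20):
        for sy in(-33,33): print(proj(s,[c[0]+sx*np.cos(a)-sy*np.sin(a),c[1]+sx*np.sin(a)+sy*np.cos(a),z]).round(1))
"
```

```text
at [ 489.8 -406.5   99.5] [-3.142e+00 -1.000e-03  1.786e+00] dp [-0.47 -0.33  0.84] rot [-0.   -0.01 -0.03]
red extents 403 459 174 237
150 
156 
162 
168 
174 (np.int64(418), np.int64(420))
180 
186 (np.int64(413), np.int64(415))
192 
198 
204 (np.int64(407), np.int64(417))
210 (np.int64(407), np.int64(416))
216 (np.int64(408), np.int64(414))
222 (np.int64(405), np.int64(425))
228 (np.int64(411), np.int64(422))
234 (np.int64(446), np.int64(459))
240 
246 
[424.7 209.8]
[420.7 216.4]
[412.3 208.1]
[407.9 214.6]
```

>>> play_rows(
  dp=[
    [-0.2,-0.15,0],
    [-0.4,-0.3,0.1],
    [-0.47,-0.33,0.3],
    [-0.47,-0.33,0.5],
    [-0.47,-0.33,0.5],
  ],
  rot=[
    [0,0,0],
    [0,0,0],
    [0,0,0],
    [0,0,0],
    [0,0,0],
  ],
)

```text
clock: 31.6
eef_pos: [480.1, -427.0, 77.2]
tcp_rot: [-3.14, -0.003, 1.787]
contact_force: [-1.3, 0.3, -5.6]
opening: 0.461
grasp_force: 51.2
```

>>> play_rows(
  dp=[
    [0,0,0],
    [0,0,0],
    [0,0,0],
  ],
  rot=[
    [0,0,0],
    [0,0,0],
    [0,0,0],
  ],
)

```text
clock: 31.85
eef_pos: [481.6, -427.8, 79.8]
tcp_rot: [3.141, -0.0, 1.787]
contact_force: [-0.5, 0.8, -4.5]
opening: 0.463
grasp_force: 51.2
```

```bash
python3 -c "
from h import *
go([480.7,-427.5,64],102.5)"
```

```text
at [ 481.6 -427.8   79.8] [ 3.141 -0.     1.787] dp [ 0.01 -0.02  0.4 ] rot [ 0.   -0.   -0.01]
```

>>> play_rows(
  dp=[
    [0,-0.02,0.1],
    [0,-0.02,0.2],
    [0,-0.02,0.3],
    [0,-0.02,0.4],
    [0,-0.02,0.4],
  ],
  rot=[
    [0,0,0],
    [0,0,0],
    [0,0,0],
    [0,0,0],
    [0,0,0],
  ],
)

```text
clock: 32.27
eef_pos: [480.0, -427.6, 62.5]
tcp_rot: [-3.141, -0.002, 1.787]
contact_force: [1.1, 0.4, -4.7]
opening: 0.46
grasp_force: 51.2
```

>>> play_rows(
  dp=[
    [0,0,0.03],
    [0,0,0.06],
    [0,0,0.06],
  ],
  rot=[
    [0,0,0],
    [0,0,0],
    [0,0,0],
  ],
)

```text
clock: 32.52
eef_pos: [480.5, -428.0, 61.1]
tcp_rot: [3.142, -0.001, 1.787]
contact_force: [-0.6, 0.4, -5.3]
opening: 0.461
grasp_force: 51.3
```

>>> play_rows(
  dp=[
    [0,0,0.02],
    [0,0,0.04],
    [0,0,0.04],
  ],
  rot=[
    [0,0,0],
    [0,0,0],
    [0,0,0],
  ],
)

```text
clock: 32.77
eef_pos: [480.8, -428.2, 60.3]
tcp_rot: [3.141, -0.0, 1.787]
contact_force: [-0.6, 0.2, 0.8]
opening: 0.46
grasp_force: 51.7
```

The can touched down at the tray-floor height. Releasing, rising straight up and backing off.

>>> play_rows(
  dp=[
    [0,0,0],
    [0,0,0],
    [0,0,0],
    [0,0,0],
    [0,0,0],
  ],
  rot=[
    [0,0,0],
    [0,0,0],
    [0,0,0],
    [0,0,0],
    [0,0,0],
  ],
  fingers=0.9,
)

```text
clock: 33.18
eef_pos: [480.7, -428.2, 59.8]
tcp_rot: [3.141, -0.0, 1.787]
contact_force: [-0.2, -0.8, -1.0]
opening: 0.903
grasp_force: 0.0
```

>>> play_rows(
  dp=[
    [0,0,-0.3],
    [0,0,-0.8],
    [0,0,-1.5],
    [0,0,-2.4],
    [0,0,-3.3],
  ],
  rot=[
    [0,0,0],
    [0,0,0],
    [0,0,0],
    [0,0,0],
    [0,0,0],
  ],
)

```text
clock: 33.6
eef_pos: [480.1, -427.7, 193.5]
tcp_rot: [-3.141, -0.001, 1.787]
contact_force: [1.4, -0.5, 0.2]
opening: 0.898
grasp_force: 0.0
```

>>> play_rows(
  dp=[
    [0,-1,0],
    [0,-2,0],
    [0,-3,0],
    [0,-4,0],
    [0,-4,0],
  ],
  rot=[
    [0,0,0],
    [0,0,0],
    [0,0,0],
    [0,0,0],
    [0,0,0],
  ],
)

```text
clock: 34.02
eef_pos: [318.5, -463.2, 192.6]
tcp_rot: [-3.139, -0.001, 1.785]
contact_force: [0.9, -0.9, -0.7]
opening: 0.899
grasp_force: 0.0
```

```bash
cat > chk.py <<'E'
from h import *
from rig import optics
for n in('top','side'):
    t=optics.grab_frame(n); o=lambda X:proj(t,X)
    a=np.radians(12.8); box=[[480.7+sx*np.cos(a)-sy*np.sin(a),-427.5+sx*np.sin(a)+sy*np.cos(a),z] for z in(8,129) for sx in(-20,20) for sy in(-33,33)]
    P=np.array([o(p) for p in box]); print(n,'can pred box',P.min(0).round(1),P.max(0).round(1))
    x0,y0=(P.min(0)-12).astype(int); x1,y1=(P.max(0)+12).astype(int)
    c=blob(t,(0,120,40),(6,255,255),(x0,y0,x1,y1)); print('  red blob',cv2.boundingRect(c))
    # tube on the white inlay
    a=np.radians(-14); u=np.array([np.cos(a),np.sin(a)]); v=np.array([-u[1],u[0]]); C=np.array([399,260])
    H=cv2.getPerspectiveTransform(np.float32([o([*(C+u*sx*76+v*sy*36),8]) for sx,sy in((-1,1),(1,1),(1,-1),(-1,-1))]),np.float32([(0,0),(152,0),(152,72),(0,72)]))
    W=cv2.warpPerspective(t['color'],H,(152,72)); hs=cv2.cvtColor(W,cv2.COLOR_RGB2HSV)
    m=(((hs[...,1]>70)&((hs[...,0]<95)|(hs[...,0]>165)))).astype('uint8'); ys,xs=np.where(m); print('  tube px n',len(xs),'x',np.percentile(xs,[1,50,99])-76,'y',36-np.percentile(ys,[1,50,99]))
    pc=np.linalg.eigh(np.cov(np.array([xs,-ys])))[1][:,1]; print('  axis deg',np.degrees(np.arctan2(pc[1],pc[0])))
    cv2.imwrite(f'pics/w_{n}.png',W[:,:,::-1])
    g=W.mean(2).astype(int); print(g[4::8,::8])
E
python3 chk.py
```

```text
top can pred box [452.9 239.1] [492.  264.8]
  red blob (449, 241, 42, 29)
  tube px n 1933 x [-48. -19.  29.] y [ 18.  -1. -16.]
  axis deg 175.6054293129391
[[ 41  39  39  38  44  46  47  48  47  47  46  46  48  46  47  44  42  39
   38]
 [ 42  62  67  68  67  68  61  66  55  64  68  68  69  67  68  70  70  69
   62]
 [ 47  74  78  66  52  37  39  37  36  37  33  43  48  53  57  63  80  80
   65]
 [ 41  69  80  49  42  37  36  38  46  49  50  47  35  53  72  70  74  95
   78]
 [ 45  75  74  43  41  37  35  44  49  44  52  68  66  45  47  67  84 101
   84]
 [ 46  66  78  65  47  38  41  44  50  48  38  40  49  47  38  42  78  82
   76]
 [ 42  71  78  81  63  40  46  87  88  86  92  92  86  87  90  97  97  98
   81]
 [ 48  54  55  56  58  57  59  61  63  59  57  56  58  61  59  60  60  59
   52]
 [ 47  47  46  47  47  54  50  49  49  46  50  49  47  46  48  44  45  45
   48]]
side can pred box [407.  181.5] [427.4 226. ]
  red blob (403, 185, 24, 45)
  tube px n 2227 x [-47. -15.  39.] y [ 18.  -7. -28.]
  axis deg 160.3696680206273
[[ 74  79  80  80  81  80  82  82  84  84  83  86  83  85  86  85  86  81
   75]
 [ 86 106 109 117 124 127 128 128 128 129 129 129 129 129 129 130 130 120
   78]
 [ 88 108 108 114  97  77  78  79  83  81  97 111 120 127 125 129 130 120
   78]
 [ 84 108 101  79  91  75  76  72  70  67  62  66  70  71  73  81  97 113
  105]
 [ 83 111 103  75  75  72  76  73  82  72  77  62  62  76  73  78  72  85
  119]
 [ 87 108 111 112  80  74  72  72  71  68  73  71  76  72  80  68  79  88
   93]
 [ 77 106 104 108  93  77  69  72  68  72  73  77  82  80  87  76  75 108
  110]
 [ 71  68  70  68  81  78  77  81  72  74  82  79  74  80  84  82  74  82
   88]
 [ 78  76  83  89 125 137 120 121 121 114 107 104 107 111 112  93  81  79
   79]]
```

>>> play_rows(
  dp=[
    [0,0,0],
    [0,0,0],
    [0,0,0],
    [0,0,0],
    [0,0,0],
  ],
  rot=[
    [0,0,0],
    [0,0,0],
    [0,0,0],
    [0,0,0],
    [0,0,0],
  ],
)

```text
clock: 34.53
eef_pos: [325.0, -462.2, 191.5]
tcp_rot: [3.142, -0.001, 1.788]
contact_force: [0.2, 0.9, 0.3]
opening: 0.9
grasp_force: 0.0
```

```bash
python3 -c "
from rig import r
print(r.sign_off())"
```

```text
the job is handed in; nothing more can be done
None
```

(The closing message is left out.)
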